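# Weigh out alloy rings on a dial scale

## Robot

A 7-joint arm with a two-finger parallel gripper is mounted at the origin on the work surface. World frame = base frame: x ahead of the robot, y to its left, z up, the work surface at z = 0. Lengths are in m, angles in rad, forces in N, time in s.
With the tool pointing down it reaches from about 0.4 to 0.925 m from the base axis. Payload 4.1 kg.
Tool frame: the origin (TCP) lies at the very end of the fingers, on their centre line; the grasp point (between the pads) lies 19 mm behind it (bot.pinch_z is the distance from the TCP to the grasp point, in m); z points along the fingers, y is the direction in which the jaws open and shut (so a half turn about z gives the same grasp; the last joint's range is limited). The gripper opens to 85 mm and grips with 20 to 120 N. Pads are 22 mm wide; open, the fingers measure 114 mm over their backs; the gripper's body (76 mm by 85 mm) begins 54 mm behind the grasp point. The pads swing forward as they close: fully open they stand 13 mm farther back than shut.
Start: joints at [1.239, 0.398, 0.045, 1.537, -0.019, 1.207, -0.051], TCP at [0.15, -0.632, 0.231] pointing down, gripper open.
Joint ranges: [-2.82, 2.82], [-0.49, 2.23], [-1.37, 1.46], [0, 2.46], [-1.36, 4.5], [0.23, 2], [-2.94, 2.94]. Speed limits (rad/s): [2.57, 2.57, 3.14, 3.14, 3.14, 3.14, 3.14].

## Interface

Orientations are given as a rotation vector (axis times angle).
In Python, from bench import sense, viewer, bot gives the robot as it stands.
- The arm moves only by the tool play_rows, never from a script. Its argument "targets" is one flat list of numbers, 7 for each row, row after row: the shift along the tool's x, y, z in mm, then the turn, a rotation vector about the tool's x, y, z in rad, then the closure in counts, from 0 (fully open) to 255 (shut). A call has 1 to 8 rows; each row is the pose to reach, as a shift and turn from the pose commanded when the call began, along the tool's axes at that moment; what a row does not reach only later rows make up. A row lasts 1/12 s, in which the tool goes at most 41.7 mm and 7.16 degrees, less where a joint would pass 70% of its speed; a pose out of reach is approached as far as the arm can. A call with a gripper value outside its range is refused whole. The fingers move at their own pace and stop on an object; "squeeze" is the grip in N (left out, the last holds). Time passes only in rows, so rows that repeat a pose let the fingers close. It gives the time, the measured TCP pose, the force and the opening at its end, in the units of the state.
- sense(): the state, without advancing time (a new reading comes with each control period).
- viewer.read_camera(name): name is "scene" or "top" or "wrist"; returns a dict with "image" (420x560x3 uint8, blue, green, red), "intrinsics" (3x3 intrinsics, pixels), "dist_coeffs" ([k1, k2, p1, p2, k3] as OpenCV has them; the pictures are not rectified), "R" (3x3) and "t" (3): a world point X has camera coordinates R X + t. Camera axes: x right, y down, z forward; pixel columns grow to the right and rows downward; lengths in m; the calibration is good to about 2 mm. A picture is of the moment at which its call begins. There is no depth.
- bot.sign_off(): hands the job in, once; it reports no verdict.
The state is a dict: "time": time; "q": joint angles; "qvel": joint speeds; "joint_torque": joint torques, N m; "eef_pos": TCP position; "orientation": TCP orientation; "ft_force": force on the tool from outside, world axes, zero at the start; "wrist_torque": the same for the moment, N m; "grip_width": opening from 0.0 (shut) to 1.0 (fully open).
Only numpy, scipy, OpenCV 4.12 (cv2) and the standard library are available. Lean on these libraries where they do the work, as an engineer would, in place of code of your own. Each camera call takes 0.05 s, during which the arm holds its last target.

## Task

Weigh out the metal for a dental casting: take the steel-grey rings from the blue tray one at a time and thread each over the scale's upright spindle, lowering it right down onto the pan rather than dropping it, until the dial's pointer rests in the green, then stop and leave the rest of the rings flat in the tray. The spindle stands a little off the pan's centre, so feel for it with the ring, gently: never push the pan so far that the pointer gets into the red. Leave the jar, the bowl and the plaster model where they are.

Things in the scene. Friction and masses are not known exactly. Their poses are not given: they have to be found in the camera images.
- ring0: one of four alike steel-grey alloy rings, outer diameter 44 mm, hole 16 mm, 14 mm high, about 150 g (each weighs up to 8 % more or less); it lies flat in the blue tray, about 90 mm from its neighbours. Origin: centre of its underside; z is its axis, up.
- ring1: one of four alike steel-grey alloy rings, outer diameter 44 mm, hole 16 mm, 14 mm high, about 150 g (each weighs up to 8 % more or less); it lies flat in the blue tray, about 90 mm from its neighbours. Origin: centre of its underside; z is its axis, up.
- ring2: one of four alike steel-grey alloy rings, outer diameter 44 mm, hole 16 mm, 14 mm high, about 150 g (each weighs up to 8 % more or less); it lies flat in the blue tray, about 90 mm from its neighbours. Origin: centre of its underside; z is its axis, up.
- ring3: one of four alike steel-grey alloy rings, outer diameter 44 mm, hole 16 mm, 14 mm high, about 150 g (each weighs up to 8 % more or less); it lies flat in the blue tray, about 90 mm from its neighbours. Origin: centre of its underside; z is its axis, up.
- tray: fixed blue square tray, 230 mm by 230 mm, floor 6 mm thick (its upper face 6 mm above the table), rim 4 mm thick and 11 mm high above the table. The rings lie in a 2 by 2 pattern along its x and y axes, each 45 mm either way from its centre, give or take 5 mm. Origin: centre of its underside, on the table.
- scale: fixed white dial scale, a box 290 mm by 170 mm with its top 55 mm above the table; the round steel pan is over one end and the round white dial, 124 mm across, lies face up on the other. Origin: on the table, straight below the centre of the pan; x points to the dial, whose centre is 128 mm away.
- pan: flat steel pan, 130 mm across; sinks straight down on a damped spring, 250 N/m, 44 mm at most. On it stands a rigid brass spindle, 14 mm thick, 52 mm tall, top 5 mm tapered to 10 mm; its axis is 5 mm from the pan's centre, in a direction that varies and is not measured. Rings stack round it, 1 mm loose each side. Origin: centre of the pan's upper face, moving with it; z up.
- pointer (a joint): dial pointer, rad, clockwise from above. It follows the pan: 0.080 rad per mm of sinking, so about 0.47 for a ring (a push shows too). At 1.66 it points along the scale's x. Starts between 0.1 and 0.75. Green from 1.34 to 1.98, red from 3.30. Two or three rings are needed; if it rests near the lower edge of the green, one more ring still stays in the green.
- jar: loose amber jar with a white cap, 48 mm across, 60 mm high; a bystander. Origin: centre of its underside.
- bowl: loose green mixing bowl, 100 mm across, 45 mm high; a bystander. Origin: centre of its underside.
- cast: loose plaster model of a row of teeth, 55 mm by 65 mm, 25 mm high; a bystander. Origin: centre of its underside.
Mind the look-alikes: they are no part of the job. What is shaped like the ring2 but orange is not meant. What is shaped like the ring0 but purple is not meant.

How it is judged:
On the way, in this order (a step that is already met when the one before it is completed fails the run):
1. a first ring is round the spindle, down on the pan (((horizontal distance between ring0 and pan below 0.012 m and z of ring0 in the frame of pan between -0.004 and 0.046 m and angle between ring0's own z axis and vertical below 0.12 rad and z of ring0 in the frame of pan below 0.005 m) or (horizontal distance between ring1 and pan below 0.012 m and z of ring1 in the frame of pan between -0.004 and 0.046 m and angle between ring1's own z axis and vertical below 0.12 rad and z of ring1 in the frame of pan below 0.005 m) or (horizontal distance between ring2 and pan below 0.012 m and z of ring2 in the frame of pan between -0.004 and 0.046 m and angle between ring2's own z axis and vertical below 0.12 rad and z of ring2 in the frame of pan below 0.005 m) or (horizontal distance between ring3 and pan below 0.012 m and z of ring3 in the frame of pan between -0.004 and 0.046 m and angle between ring3's own z axis and vertical below 0.12 rad and z of ring3 in the frame of pan below 0.005 m))), for 0.2 s.
2. a second ring is round the spindle too, above the first ((((horizontal distance between ring0 and pan below 0.012 m and z of ring0 in the frame of pan between -0.004 and 0.046 m and angle between ring0's own z axis and vertical below 0.12 rad and z of ring0 in the frame of pan below 0.005 m) and (horizontal distance between ring1 and pan below 0.012 m and z of ring1 in the frame of pan between -0.004 and 0.046 m and angle between ring1's own z axis and vertical below 0.12 rad) and z of ring1 in the frame of pan between 0.009 and 0.019 m) or ((horizontal distance between ring0 and pan below 0.012 m and z of ring0 in the frame of pan between -0.004 and 0.046 m and angle between ring0's own z axis and vertical below 0.12 rad and z of ring0 in the frame of pan below 0.005 m) and (horizontal distance between ring2 and pan below 0.012 m and z of ring2 in the frame of pan between -0.004 and 0.046 m and angle between ring2's own z axis and vertical below 0.12 rad) and z of ring2 in the frame of pan between 0.009 and 0.019 m) or ((horizontal distance between ring0 and pan below 0.012 m and z of ring0 in the frame of pan between -0.004 and 0.046 m and angle between ring0's own z axis and vertical below 0.12 rad and z of ring0 in the frame of pan below 0.005 m) and (horizontal distance between ring3 and pan below 0.012 m and z of ring3 in the frame of pan between -0.004 and 0.046 m and angle between ring3's own z axis and vertical below 0.12 rad) and z of ring3 in the frame of pan between 0.009 and 0.019 m) or ((horizontal distance between ring1 and pan below 0.012 m and z of ring1 in the frame of pan between -0.004 and 0.046 m and angle between ring1's own z axis and vertical below 0.12 rad and z of ring1 in the frame of pan below 0.005 m) and (horizontal distance between ring0 and pan below 0.012 m and z of ring0 in the frame of pan between -0.004 and 0.046 m and angle between ring0's own z axis and vertical below 0.12 rad) and z of ring0 in the frame of pan between 0.009 and 0.019 m) or ((horizontal distance between ring1 and pan below 0.012 m and z of ring1 in the frame of pan between -0.004 and 0.046 m and angle between ring1's own z axis and vertical below 0.12 rad and z of ring1 in the frame of pan below 0.005 m) and (horizontal distance between ring2 and pan below 0.012 m and z of ring2 in the frame of pan between -0.004 and 0.046 m and angle between ring2's own z axis and vertical below 0.12 rad) and z of ring2 in the frame of pan between 0.009 and 0.019 m) or ((horizontal distance between ring1 and pan below 0.012 m and z of ring1 in the frame of pan between -0.004 and 0.046 m and angle between ring1's own z axis and vertical below 0.12 rad and z of ring1 in the frame of pan below 0.005 m) and (horizontal distance between ring3 and pan below 0.012 m and z of ring3 in the frame of pan between -0.004 and 0.046 m and angle between ring3's own z axis and vertical below 0.12 rad) and z of ring3 in the frame of pan between 0.009 and 0.019 m) or ((horizontal distance between ring2 and pan below 0.012 m and z of ring2 in the frame of pan between -0.004 and 0.046 m and angle between ring2's own z axis and vertical below 0.12 rad and z of ring2 in the frame of pan below 0.005 m) and (horizontal distance between ring0 and pan below 0.012 m and z of ring0 in the frame of pan between -0.004 and 0.046 m and angle between ring0's own z axis and vertical below 0.12 rad) and z of ring0 in the frame of pan between 0.009 and 0.019 m) or ((horizontal distance between ring2 and pan below 0.012 m and z of ring2 in the frame of pan between -0.004 and 0.046 m and angle between ring2's own z axis and vertical below 0.12 rad and z of ring2 in the frame of pan below 0.005 m) and (horizontal distance between ring1 and pan below 0.012 m and z of ring1 in the frame of pan between -0.004 and 0.046 m and angle between ring1's own z axis and vertical below 0.12 rad) and z of ring1 in the frame of pan between 0.009 and 0.019 m) or ((horizontal distance between ring2 and pan below 0.012 m and z of ring2 in the frame of pan between -0.004 and 0.046 m and angle between ring2's own z axis and vertical below 0.12 rad and z of ring2 in the frame of pan below 0.005 m) and (horizontal distance between ring3 and pan below 0.012 m and z of ring3 in the frame of pan between -0.004 and 0.046 m and angle between ring3's own z axis and vertical below 0.12 rad) and z of ring3 in the frame of pan between 0.009 and 0.019 m) or ((horizontal distance between ring3 and pan below 0.012 m and z of ring3 in the frame of pan between -0.004 and 0.046 m and angle between ring3's own z axis and vertical below 0.12 rad and z of ring3 in the frame of pan below 0.005 m) and (horizontal distance between ring0 and pan below 0.012 m and z of ring0 in the frame of pan between -0.004 and 0.046 m and angle between ring0's own z axis and vertical below 0.12 rad) and z of ring0 in the frame of pan between 0.009 and 0.019 m) or ((horizontal distance between ring3 and pan below 0.012 m and z of ring3 in the frame of pan between -0.004 and 0.046 m and angle between ring3's own z axis and vertical below 0.12 rad and z of ring3 in the frame of pan below 0.005 m) and (horizontal distance between ring1 and pan below 0.012 m and z of ring1 in the frame of pan between -0.004 and 0.046 m and angle between ring1's own z axis and vertical below 0.12 rad) and z of ring1 in the frame of pan between 0.009 and 0.019 m) or ((horizontal distance between ring3 and pan below 0.012 m and z of ring3 in the frame of pan between -0.004 and 0.046 m and angle between ring3's own z axis and vertical below 0.12 rad and z of ring3 in the frame of pan below 0.005 m) and (horizontal distance between ring2 and pan below 0.012 m and z of ring2 in the frame of pan between -0.004 and 0.046 m and angle between ring2's own z axis and vertical below 0.12 rad) and z of ring2 in the frame of pan between 0.009 and 0.019 m))), for 0.2 s.
At the end, for the whole second after the job is handed in: The pointer rests in the green (1.31 to 2.02 rad); every ring is either flat round the spindle in the stack on the pan (centre within 12 mm of the pan's centre, underside at most 46 mm above it, tilted less than 0.12 rad) or lies flat on the tray's floor; all rings at rest (value of joint pointer between 1.31 and 2.02 rad and velocity of joint pointer between -0.1 and 0.1 rad/s and ((horizontal distance between ring0 and pan below 0.012 m and z of ring0 in the frame of pan between -0.004 and 0.046 m and angle between ring0's own z axis and vertical below 0.12 rad) or (z of ring0 in the frame of tray between 0.003 and 0.01 m and x of ring0 in the frame of tray between -0.1 and 0.1 m and y of ring0 in the frame of tray between -0.1 and 0.1 m)) and ((horizontal distance between ring1 and pan below 0.012 m and z of ring1 in the frame of pan between -0.004 and 0.046 m and angle between ring1's own z axis and vertical below 0.12 rad) or (z of ring1 in the frame of tray between 0.003 and 0.01 m and x of ring1 in the frame of tray between -0.1 and 0.1 m and y of ring1 in the frame of tray between -0.1 and 0.1 m)) and ((horizontal distance between ring2 and pan below 0.012 m and z of ring2 in the frame of pan between -0.004 and 0.046 m and angle between ring2's own z axis and vertical below 0.12 rad) or (z of ring2 in the frame of tray between 0.003 and 0.01 m and x of ring2 in the frame of tray between -0.1 and 0.1 m and y of ring2 in the frame of tray between -0.1 and 0.1 m)) and ((horizontal distance between ring3 and pan below 0.012 m and z of ring3 in the frame of pan between -0.004 and 0.046 m and angle between ring3's own z axis and vertical below 0.12 rad) or (z of ring3 in the frame of tray between 0.003 and 0.01 m and x of ring3 in the frame of tray between -0.1 and 0.1 m and y of ring3 in the frame of tray between -0.1 and 0.1 m)) and linear speed of each of ring0, ring1, ring2, ring3 below 0.02 m/s); the robot touches nothing.
It fails at once if the pointer gets into the red (beyond 3.30 rad: pan pushed too hard) (value of joint pointer above 3.3 rad).
It fails at once if a ring is let drop down the spindle (faster than 0.5 m/s there) ((horizontal distance between ring0 and pan below 0.012 m and z of ring0 in the frame of pan below 0.045 m and linear speed of ring0 above 0.5 m/s) or (horizontal distance between ring1 and pan below 0.012 m and z of ring1 in the frame of pan below 0.045 m and linear speed of ring1 above 0.5 m/s) or (horizontal distance between ring2 and pan below 0.012 m and z of ring2 in the frame of pan below 0.045 m and linear speed of ring2 above 0.5 m/s) or (horizontal distance between ring3 and pan below 0.012 m and z of ring3 in the frame of pan below 0.045 m and linear speed of ring3 above 0.5 m/s)).
It fails at once if the jar is moved more than 30 mm (distance of jar from where it was at the start of the episode above 0.03 m).
It fails at once if the bowl is moved more than 30 mm (distance of bowl from where it was at the start of the episode above 0.03 m).
It fails at once if the plaster model is moved more than 30 mm (distance of cast from where it was at the start of the episode above 0.03 m).
It also fails if it takes over 72 s, if anything falls off the work surface, if the arm or the gripper's body presses on something with over 40 N, if the wrist force passes 120 N, or if a joint passes its speed limit or range.

## Working session

There is one attempt and no reset: what is moved stays moved. The work goes in short steps, Python scripts to look and compute and a tool call to move; the robot and the scene stay as the last step left them, time stands still between calls to the robot, and variables do not carry over. Pictures are saved under pics/ and viewed, and the job is handed in when it is done.

Besides the shell and the picture viewer there is one more tool, called after "Emit:" by a JSON object that holds its "fn" and its "kwargs". play_rows: Moves the arm, as the interface text tells. Its arguments: {"type":"object","properties":{"targets":{"type":"array"},"squeeze":{"type":"number"}},"required":["targets"]}

```bash
ls; mkdir -p pics
cat > h.py <<'E'
import numpy as np, cv2
from bench import sense, viewer, bot
def snap(name,fn):
    c=viewer.read_camera(name); cv2.imwrite('pics/'+fn,c['image']); 
    import pickle; pickle.dump(c,open('pics/'+fn+'.pkl','wb')); return c
def ray(c,uv,z):
    K=np.array(c['intrinsics']);D=np.array(c['dist_coeffs']);R=np.array(c['R']);t=np.array(c['t'])
    p=cv2.undistortPoints(np.array(uv,float).reshape(-1,1,2),K,D).reshape(-1,2)
    d=np.c_[p,np.ones(len(p))]@R
    C=-R.T@t
    s=(z-C[2])/d[:,2]
    return C+d*s[:,None]
def proj(c,X):
    r=cv2.Rodrigues(np.array(c['R'],float))[0]
    return cv2.projectPoints(np.array(X,float).reshape(-1,1,3),r,np.array(c['t'],float),np.array(c['intrinsics'],float),np.array(c['dist_coeffs'],float))[0].reshape(-1,2)
E
python3 - <<'E'
from h import *
np.set_printoptions(precision=3,suppress=True)
s=sense(); print(s)
for n in ['scene','top','wrist']:
    c=snap(n,n+'0.png'); print(n,c['R'],-np.array(c['R']).T@c['t'])
E
```

```text
pics
{'time': 0.0, 'q': array([ 1.239,  0.399,  0.045,  1.538, -0.019,  1.207, -0.051]), 'qvel': array([ 0.003, -0.002,  0.001,  0.   , -0.001,  0.   ,  0.001]), 'joint_torque': array([  0.   , -47.514,   1.365, -25.423,   0.012,   0.009,   0.   ]), 'eef_pos': array([ 0.15 , -0.632,  0.23 ]), 'orientation': array([-3.118, -0.365,  0.001]), 'ft_force': array([-0.426,  0.201, -0.313]), 'wrist_torque': array([-0.029, -0.019, -0.024]), 'grip_width': 0.9950941407492735}
scene [[ 0.545  0.839  0.006]
 [ 0.517 -0.33  -0.79 ]
 [-0.66   0.433 -0.614]] [ 1.256 -0.503  0.785]
top [[ 0.02  -1.     0.007]
 [-0.987 -0.021 -0.159]
 [ 0.159 -0.004 -0.987]] [ 0.296 -0.007  1.603]
wrist [[ 0.231 -0.973 -0.003]
 [-0.929 -0.222  0.298]
 [-0.291 -0.066 -0.955]] [ 0.224 -0.614  0.374]
```

View pics/scene0.png

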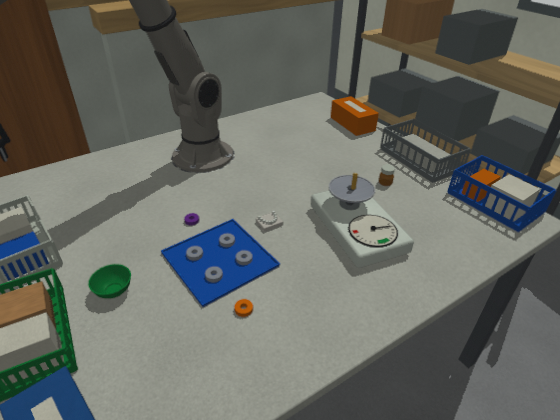

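View pics/top0.png

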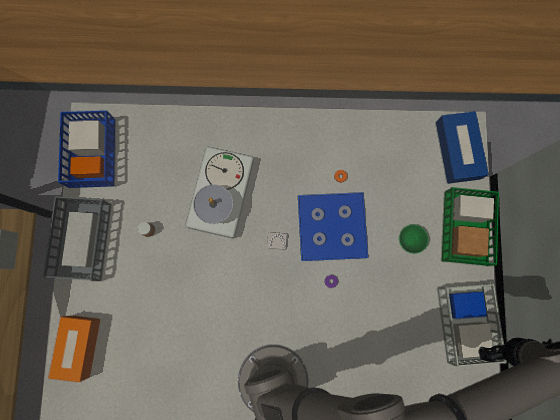

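View pics/wrist0.png

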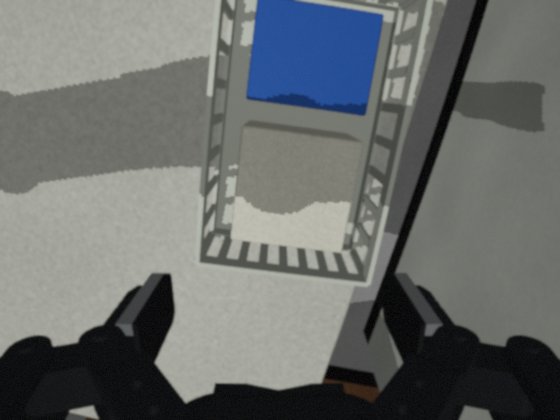

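The top view shows the rings near (317,214), (345,211), (319,239) and (347,239), the pan near (213,205) with its spindle, and the dial near (225,170). The look-alikes are orange at (341,176) and purple at (331,281). The scene view agrees.

```bash
cat > m.py <<'E'
from h import *
import pickle
np.set_printoptions(precision=4,suppress=True)
T=pickle.load(open('pics/top0.png.pkl','rb'));S=pickle.load(open('pics/scene0.png.pkl','rb'))
def tray(c,n):
    im=c['image']; hsv=cv2.cvtColor(im,cv2.COLOR_BGR2HSV)
    m=cv2.inRange(hsv,(105,120,60),(125,255,255))
    cs,hi=cv2.findContours(m,cv2.RETR_CCOMP,cv2.CHAIN_APPROX_NONE)
    x0={'top':(333,226),'scene':(219,259)}[n]
    for i,k in enumerate(cs):
        if hi[0][i][3]<0 and cv2.pointPolygonTest(cv2.convexHull(k),x0,False)>0 and cv2.contourArea(k)>2000:
            print(n,'tray',ray(c,cv2.boxPoints(cv2.minAreaRect(k)),.011)[:,:2].tolist())
            j=hi[0][i][2]
            while j>=0:
                if cv2.contourArea(cs[j])>40:
                    M=cv2.moments(cs[j]);uv=[M['m10']/M['m00'],M['m01']/M['m00']]
                    print('  ring',uv,cv2.contourArea(cs[j]),ray(c,[uv],.016)[0])
                j=hi[0][j][0]
tray(T,'top');tray(S,'scene')
cv2.imwrite('pics/topz.png',cv2.resize(T['image'][135:255,170:290],None,fx=5,fy=5,interpolation=cv2.INTER_CUBIC))
cv2.imwrite('pics/scz.png',cv2.resize(S['image'][160:270,300:420],None,fx=5,fy=5,interpolation=cv2.INTER_CUBIC))
E
python3 m.py
```

```text
top tray [[0.6240374725678475, -0.07082349911923974], [0.640110796718679, -0.3051588016667788], [0.4115303863986719, -0.3134974070831667], [0.3961519042947233, -0.08441913471055358]]
  ring [347.0806451612903, 239.09677419354838] 155.0 [ 0.4724 -0.2432  0.016 ]
  ring [319.0086862106406, 238.3018458197611] 153.5 [ 0.4732 -0.1469  0.016 ]
  ring [317.36203090507723, 213.91390728476821] 151.0 [ 0.5578 -0.1406  0.016 ]
  ring [344.3921568627451, 211.33442265795205] 153.0 [ 0.5689 -0.2342  0.016 ]
scene tray [[0.41308557535896573, -0.31437108262681046], [0.360416538145916, -0.013787265238778545], [0.6320074791709662, -0.07392038600162903], [0.6475038193408388, -0.32500539755141244]]
  ring [213.3822393822394, 273.93629343629345] 259.0 [ 0.5718 -0.235   0.016 ]
  ring [243.52932442464734, 257.2152932442464] 224.5 [ 0.5608 -0.1417  0.016 ]
  ring [194.05973451327435, 252.77138643067843] 226.0 [ 0.4756 -0.2441  0.016 ]
  ring [226.50248756218906, 239.73383084577114] 201.0 [ 0.4764 -0.1474  0.016 ]
```

```bash
sleep 1
```

```text
(no output)
```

View pics/topz.png

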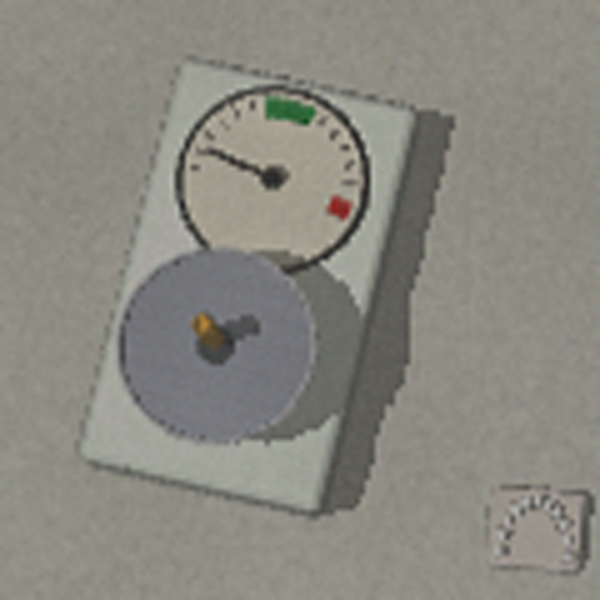

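View pics/scz.png

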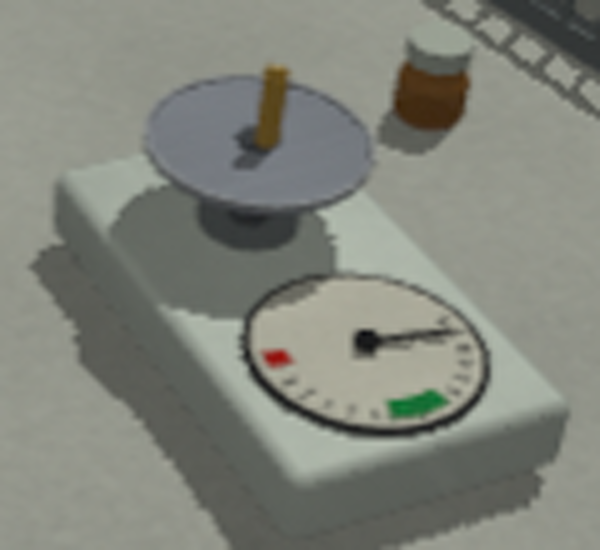

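```bash
cat > m2.py <<'E'
from m import *
def tri(a,b):
    K=[np.array(c['intrinsics']) for c in (T,S)]
    pts=[cv2.undistortPoints(np.array(p,float).reshape(1,1,2),np.array(c['intrinsics']),np.array(c['dist_coeffs'])).reshape(2,1) for c,p in ((T,a),(S,b))]
    P=[np.c_[np.array(c['R']),np.array(c['t'])] for c in (T,S)]
    X=cv2.triangulatePoints(P[0],P[1],pts[0],pts[1]).ravel(); X=X[:3]/X[3]
    return X, proj(T,[X])[0]-a, proj(S,[X])[0]-b
tz=lambda x,y: np.array([170+(x+.5)/5-.5,135+(y+.5)/5-.5])
sz=lambda x,y: np.array([300+(x+.5)/5-.5,160+(y+.5)/5-.5])
print('pan',*tri(tz(218,345),sz(259,142)))
print('spintop',*tri(tz(203,318),sz(276,70)))
print('dial from top',ray(T,[tz(273,178)],.055),ray(S,[sz(368,341)],.055))
print('ptr tip',ray(T,[tz(205,150)],.057),ray(S,[sz(460,330)],.057))
print('green',ray(T,[tz(290,111)],.055))
for c,f in((T,tz),(S,sz)):
    h=cv2.cvtColor(c['image'],cv2.COLOR_BGR2HSV); m=cv2.inRange(h,(8,90,40),(28,255,255))
    n,l,st,ce=cv2.connectedComponentsWithStats(m)
    for i in range(1,n): print(st[i],ce[i]) if st[i][4]>8 else 0
E
python3 m2.py
```

```text
top tray [[0.6240374725678475, -0.07082349911923974], [0.640110796718679, -0.3051588016667788], [0.4115303863986719, -0.3134974070831667], [0.3961519042947233, -0.08441913471055358]]
  ring [347.0806451612903, 239.09677419354838] 155.0 [ 0.4724 -0.2432  0.016 ]
  ring [319.0086862106406, 238.3018458197611] 153.5 [ 0.4732 -0.1469  0.016 ]
  ring [317.36203090507723, 213.91390728476821] 151.0 [ 0.5578 -0.1406  0.016 ]
  ring [344.3921568627451, 211.33442265795205] 153.0 [ 0.5689 -0.2342  0.016 ]
scene tray [[0.41308557535896573, -0.31437108262681046], [0.360416538145916, -0.013787265238778545], [0.6320074791709662, -0.07392038600162903], [0.6475038193408388, -0.32500539755141244]]
  ring [213.3822393822394, 273.93629343629345] 259.0 [ 0.5718 -0.235   0.016 ]
  ring [243.52932442464734, 257.2152932442464] 224.5 [ 0.5608 -0.1417  0.016 ]
  ring [194.05973451327435, 252.77138643067843] 226.0 [ 0.4756 -0.2441  0.016 ]
  ring [226.50248756218906, 239.73383084577114] 201.0 [ 0.4764 -0.1474  0.016 ]
pan [0.5697 0.2078 0.1109] [-0.1972 -0.1637] [-0.2884  0.0367]
spintop [0.576  0.209  0.1628] 
[... 775 characters left out ...]
6207]
[419 129   5   9  33] [421. 133.]
[425 132   6  10  34] [427.5882 136.4706]
[459 135  17  13 100] [468.12 141.02]
[432 136   6  10  37] [434.2973 140.027 ]
[439 139   5  10  38] [441.0789 143.6579]
[445 143   7  10  40] [448.05 147.5 ]
[453 146   6   7  26] [455.5769 149.1538]
[468 154   8   8  30] [470.8    157.3667]
[537 156  23  27 371] [549.7871 169.7224]
[471 162  32  25 391] [487.289  174.7877]
[351 173   7  17  69] [353.8406 180.9275]
[379 173  15  13 148] [385.6284 179.3108]
[462 181   7  13  43] [465. 187.]
[468 184  10  15  77] [472.5065 191.1688]
[477 189  10  12  64] [481.5312 194.4375]
[   0  282   55   46 1611] [ 24.5301 303.8045]
[234 299  19  18 273] [243.1648 307.5348]
```

```bash
cat > go.py <<'E'
import sys
from h import *
from scipy.spatial.transform import Rotation as Ro
np.set_printoptions(precision=4,suppress=True)
# usage go.py x y z jawdeg(world dir of tool y, mod 180)
s=sense();R=Ro.from_rotvec(s['orientation']);M=R.as_matrix()
jaw=np.degrees(np.arctan2(M[1,1],M[0,1]))
print('pos',s['eef_pos'],'jaw',jaw,'tool axes(cols)\n',M,'q',s['q'][[0,6]],'f',s['ft_force'],'t',s['time'],'w',s['grip_width'])
if len(sys.argv)>4:
    tgt=np.array(list(map(float,sys.argv[1:4])));a=float(sys.argv[4])
    d=(a-jaw+90)%180-90 if len(sys.argv)<6 else float(sys.argv[5])
    yv=np.radians(jaw+d);y=np.array([np.cos(yv),np.sin(yv),0]);z=np.array([0,0,-1.]);x=np.cross(y,z)
    G=Ro.from_matrix(np.c_[x,y,z])
    print('shift mm',M.T@(tgt-s['eef_pos'])*1000,'turn',(R.inv()*G).as_rotvec(),'rows>=',np.linalg.norm(tgt-s['eef_pos'])*1000/41.7,abs(d)/7.16)
E
python3 go.py 0.558 -0.141 0.15 -4; python3 go.py 0.558 -0.141 0.15 86
```

```text
pos [ 0.1499 -0.632   0.2305] jaw -76.6545108664677 tool axes(cols)
 [[ 0.973   0.2308 -0.0005]
 [ 0.2308 -0.973   0.0015]
 [-0.0001 -0.0015 -1.    ]] q [ 1.239  -0.0507] f [-0.0927  0.8165  0.0489] t 0.15 w 0.9989441006431455
shift mm [ 510.4446 -383.4122   81.015 ] turn [-0.0014 -0.0009 -1.2681] rows>= 15.432209822836711 10.147278053975938
pos [ 0.1499 -0.632   0.2305] jaw -76.6545108664677 tool axes(cols)
 [[ 0.973   0.2308 -0.0005]
 [ 0.2308 -0.973   0.0015]
 [-0.0001 -0.0015 -1.    ]] q [ 1.239  -0.0507] f [-0.0927  0.8165  0.0489] t 0.15 w 0.9989441006431455
shift mm [ 510.4446 -383.4122   81.015 ] turn [-0.0015  0.0003  0.3027] rows>= 15.432209822836711 2.4225543482586986
```

Emit:
{"fn": "play_rows", "kwargs": {"targets": [255,-190,40,0,0,-0.63,60,255,-190,40,0,0,-0.63,60,255,-190,40,0,0,-0.63,60,255,-190,40,0,0,-0.63,60,255,-190,40,0,0,-0.63,60,255,-190,40,0,0,-0.63,60,255,-190,40,0,0,-0.63,60,255,-190,40,0,0,-0.63,60], "squeeze": 40}}

```text
time: 0.82
eef_pos: [0.3566, -0.3847, 0.1908]
orientation: [-2.85, -1.319, -0.002]
ft_force: [0.2, 1.0, 0.4]
grip_width: 0.767
```

```bash
python3 go.py 0.559 -0.141 0.16 -4
```

```text
pos [ 0.3566 -0.3847  0.1908] jaw -40.33588099187789 tool axes(cols)
 [[ 0.6473  0.7623  0.0005]
 [ 0.7623 -0.6473  0.0017]
 [ 0.0016 -0.0007 -1.    ]] q [ 0.933  -0.0115] f [0.1908 0.9549 0.4005] t 0.8167 w 0.7668524876452696
shift mm [316.7049  -3.4801  31.3336] turn [-0.0002 -0.0018 -0.6342] rows>= 7.632377254312701 5.074843713949427
```

Emit:
{"fn": "play_rows", "kwargs": {"targets": [317,-4,31,0,0,-0.634,60,317,-4,31,0,0,-0.634,60,317,-4,31,0,0,-0.634,60,317,-4,31,0,0,-0.634,60,317,-4,31,0,0,-0.634,60,317,-4,31,0,0,-0.634,60,317,-4,31,0,0,-0.634,60,317,-4,31,0,0,-0.634,60]}}

```text
time: 1.48
eef_pos: [0.5595, -0.1406, 0.16]
orientation: [-2.297, -2.142, -0.004]
ft_force: [0.3, -0.4, 0.1]
grip_width: 0.761
```

Emit:
{"fn": "play_rows", "kwargs": {"targets": [0,0,0,0,0,0,60,0,0,0,0,0,0,60,0,0,0,0,0,0,60,0,0,0,0,0,0,60]}}

```text
time: 1.82
eef_pos: [0.5563, -0.1473, 0.1601]
orientation: [2.305, 2.134, -0.002]
ft_force: [0.3, -0.1, -1.3]
grip_width: 0.763
```

```bash
python3 go.py 0.559 -0.141 0.16 -4; python3 -c "
from h import *
c=snap('wrist','w1.png')
for z in (.006,.02): print(proj(c,[[.5593,-.1412,z]]))
print(proj(c,[[.5718,-.235,.02]]))"
```

```text
pos [ 0.5563 -0.1473  0.1601] jaw -4.398034007248436 tool axes(cols)
 [[ 0.0767  0.9971 -0.001 ]
 [ 0.9971 -0.0767 -0.0011]
 [-0.0012 -0.0009 -1.    ]] q [ 0.5504 -0.0518] f [ 0.3114 -0.0786 -1.2512] t 1.8167 w 0.7632009354385251
shift mm [6.4973 2.1842 0.0763] turn [-0.0009  0.0012 -0.0069] rows>= 0.1643903334710048 0.055591341794474995
[[282.30347441 183.43977764]]
[[282.44525424 187.50434325]]
[[304.4472297  290.12434739]]
```

View pics/w1.png

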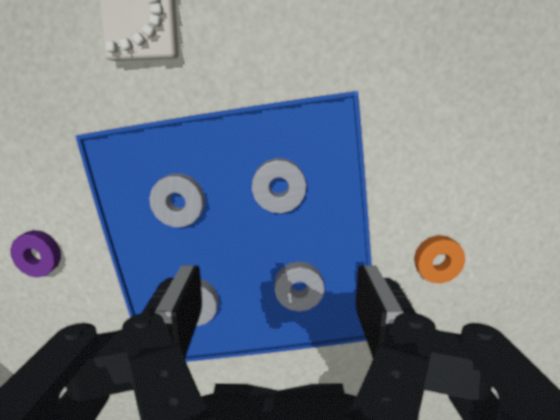

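The wrist view shows the target ring at (279,186), within about 3 px of where I predicted it.

```bash
cat > wr.py <<'E'
from h import *
import pickle,sys
def rings(c,zs=.016):
    h=cv2.cvtColor(c['image'],cv2.COLOR_BGR2HSV); m=cv2.inRange(h,(105,120,40),(125,255,255))
    cs,hi=cv2.findContours(m,cv2.RETR_CCOMP,cv2.CHAIN_APPROX_NONE)
    for i,k in enumerate(cs):
        if hi[0][i][3]>=0 and cv2.contourArea(k)>400:
            M=cv2.moments(k);uv=[M['m10']/M['m00'],M['m01']/M['m00']]
            print(uv,cv2.contourArea(k),ray(c,[uv],zs)[0])
rings(pickle.load(open('pics/'+sys.argv[1]+'.pkl','rb')))
E
python3 wr.py w1.png; python3 go.py .5585 -.1412 .05 -4
```

```text
[298.85492396519476, 286.3636659347808] 2049.5 [ 0.56719169 -0.23315458  0.016     ]
[176.57940090274928, 200.02441526466967] 2437.0 [ 0.47153667 -0.14605745  0.016     ]
[278.50620014746295, 185.54145720222533] 2486.5 [ 0.5562053  -0.14032783  0.016     ]
pos [ 0.5564 -0.1474  0.1602] jaw -4.416132581419235 tool axes(cols)
 [[ 0.077   0.997  -0.0007]
 [ 0.997  -0.077  -0.0011]
 [-0.0011 -0.0006 -1.    ]] q [ 0.5507 -0.0518] f [-0.938  -0.0686  0.2873] t 1.8667 w 0.7638663714280237
shift mm [  6.456    1.7244 110.2054] turn [-0.0006  0.0011 -0.0073] rows>= 2.647668508782385 0.05811907561721143
```

Emit:
{"fn": "play_rows", "kwargs": {"targets": [7,1,35,0,0,0,60,7,1,70,0,0,0,60,7,1,100,0,0,0,60,7,1,110,0,0,0,60,7,1,110,0,0,0,60,7,1,110,0,0,0,60]}}

```text
time: 2.37
eef_pos: [0.5591, -0.1393, 0.051]
orientation: [2.303, 2.136, 0.0]
ft_force: [0.4, -0.3, 1.3]
grip_width: 0.766
```

```bash
python3 go.py 0.5575 -0.1407 0.007 -4; python3 -c "
from h import *
c=snap('wrist','w2.png')"
```

```text
pos [ 0.5591 -0.1393  0.051 ] jaw -4.314609426131175 tool axes(cols)
 [[ 0.0752  0.9972  0.0005]
 [ 0.9972 -0.0752 -0.0004]
 [-0.0004  0.0005 -1.    ]] q [ 0.5019 -0.134 ] f [ 0.4228 -0.2548  1.2886] t 2.3667 w 0.7664183083447612
shift mm [-1.4732 -1.5319 43.9617] turn [ 0.0005  0.0004 -0.0055] rows>= 1.0554694734028536 0.04393986398480031
```

View pics/w2.png

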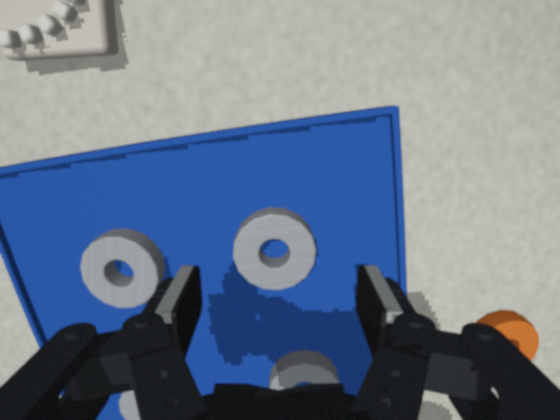

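```bash
python3 wr.py w2.png
```

```text
[273.87517793594304, 248.7930011862396] 5620.0 [ 0.55624278 -0.13993101  0.016     ]
```

Emit:
{"fn": "play_rows", "kwargs": {"targets": [-1,-2.5,15,0,0,0,60,-1,-2.5,30,0,0,0,60,-1,-2.5,38,0,0,0,60,-1,-2.5,42,0,0,0,60,-1,-2.5,43,0,0,0,60,-1,-2.5,43,0,0,0,60]}}

```text
time: 2.92
eef_pos: [0.5571, -0.1394, 0.0081]
orientation: [2.301, 2.137, 0.001]
ft_force: [-0.2, -0.4, 0.8]
grip_width: 0.767
```

Emit:
{"fn": "play_rows", "kwargs": {"targets": [0,0,0,0,0,0,160,0,0,0,0,0,0,160,0,0,0,0,0,0,160,0,0,0,0,0,0,160,0,0,0,0,0,0,160], "squeeze": 40}}

```text
time: 3.33
eef_pos: [0.557, -0.1394, 0.0087]
orientation: [2.301, 2.137, 0.001]
ft_force: [-1.2, 0.3, 5.4]
grip_width: 0.488
```

```bash
python3 go.py 0.5565 -0.1407 0.007 -4; python3 -c "
from h import *
c=snap('wrist','w3.png')"
```

```text
pos [ 0.557  -0.1394  0.0087] jaw -4.253302565294749 tool axes(cols)
 [[ 0.0742  0.9972  0.0011]
 [ 0.9972 -0.0742 -0.0007]
 [-0.0006  0.0012 -1.    ]] q [ 0.4832 -0.1631] f [-1.1831  0.3386  5.4079] t 3.3333 w 0.4881582222905208
shift mm [-1.3619 -0.361   1.6527] turn [ 0.0012  0.0006 -0.0044] rows>= 0.05207988364169533 0.03537745325345612
```

View pics/w3.png

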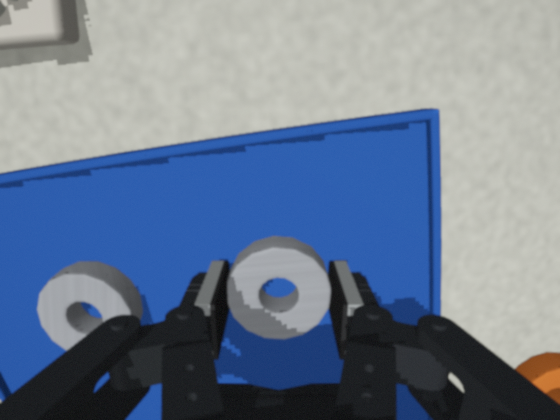

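Run:
```python
from h import *
import pickle
c=pickle.load(open('pics/w3.png.pkl','rb'))
print(ray(c,[(279,287)],.02),ray(c,[(279,294)],.008))
```

```text
[[ 0.55697713 -0.13686658  0.02      ]] [[ 0.55623826 -0.14715925  0.008     ]]
```

Emit:
{"fn": "play_rows", "kwargs": {"targets": [0,0,-10,0,0,0,160,0,0,-35,0,0,0,160,0,0,-70,0,0,0,160,0,0,-105,0,0,0,160,0,0,-140,0,0,0,160,0,0,-175,0,0,0,160,0,0,-205,0,0,0,160,0,0,-205,0,0,0,160]}}

```text
time: 4.05
eef_pos: [0.5605, -0.1395, 0.2202]
orientation: [2.293, 2.13, 0.011]
ft_force: [0.9, -0.3, -0.9]
grip_width: 0.491
```

```bash
python3 go.py 0.570 0.17 0.21 -4
```

```text
pos [ 0.5605 -0.1395  0.2202] jaw -4.226920834821957 tool axes(cols)
 [[ 0.0737  0.9972  0.0132]
 [ 0.9973 -0.0737 -0.0035]
 [-0.0025  0.0134 -0.9999]] q [ 0.5584 -0.0372] f [ 0.9071 -0.2711 -0.9449] t 4.05 w 0.4913234388811302
shift mm [309.3757 -13.5091   9.2328] turn [ 0.0134  0.0025 -0.004 ] rows>= 7.42945073410595 0.03169285402541251
```

Emit:
{"fn": "play_rows", "kwargs": {"targets": [40,-2,2,0,0,0,160,80,-4,4,0,0,0,160,120,-6,6,0,0,0,160,160,-8,8,0,0,0,160,200,-9,9,0,0,0,160,240,-11,9,0,0,0,160,280,-12,9,0,0,0,160,309,-13,9,0,0,0,160]}}

```text
time: 4.72
eef_pos: [0.5649, 0.1743, 0.2032]
orientation: [-2.297, -2.141, -0.001]
ft_force: [-0.1, 0.3, -1.0]
grip_width: 0.488
```

Emit:
{"fn": "play_rows", "kwargs": {"targets": [0,0,0,0,0,0,160,0,0,0,0,0,0,160,0,0,0,0,0,0,160,0,0,0,0,0,0,160,0,0,0,0,0,0,160]}}

```text
time: 5.13
eef_pos: [0.5664, 0.1676, 0.203]
orientation: [2.305, 2.134, -0.002]
ft_force: [0.1, -0.3, -1.3]
grip_width: 0.492
```

```bash
python3 go.py 0.576 0.209 0.21 -4; python3 -c "
from h import *
c=snap('wrist','w4.png');print(proj(c,[[.576,.209,.163],[.57,.208,.111]]))
c=snap('scene','s4.png');c=snap('top','t4.png')"
```

```text
pos [0.5664 0.1676 0.203 ] jaw -4.413326142324178 tool axes(cols)
 [[ 0.077   0.997  -0.0003]
 [ 0.997  -0.077  -0.0013]
 [-0.0013 -0.0002 -1.    ]] q [ 0.1123 -0.6303] f [ 0.1318 -0.3269 -1.2761] t 5.1333 w 0.4917592044186881
shift mm [41.9627  6.3798 -7.0262] turn [-0.0002  0.0013 -0.0072] rows>= 1.031715356911976 0.05772711484974588
[[291.96089459 167.1584558 ]
 [280.03998974 154.16794252]]
```

View pics/w4.png

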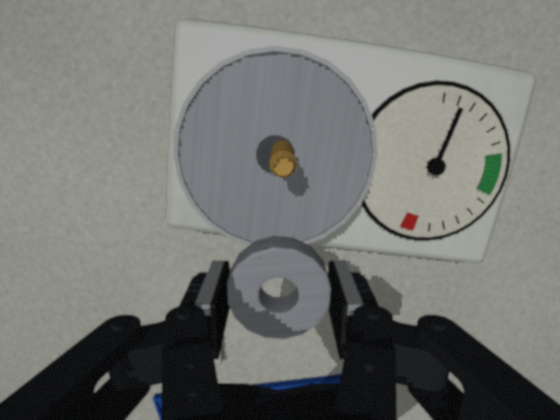

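View pics/s4.png

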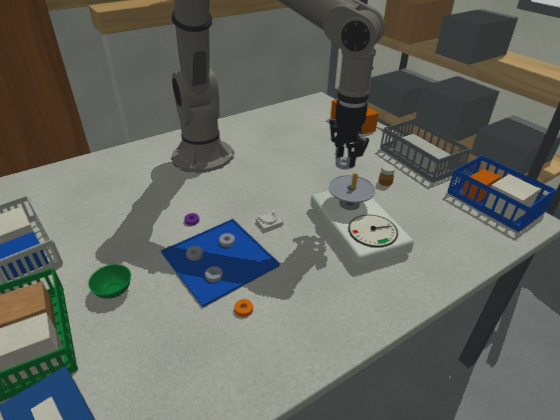

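The wrist view shows the spindle's top face near (283,168), the held ring's hole near (279,288), and the pointer near 0.3 rad, well below the green patch.

Run:
```python
import cv2
im=cv2.imread('pics/w4.png')
a=cv2.resize(im[120:210,230:330],None,fx=4,fy=4,interpolation=cv2.INTER_CUBIC)
b=cv2.resize(im[225:350,220:340],None,fx=4,fy=4,interpolation=cv2.INTER_CUBIC)
import numpy as np
o=np.zeros((500,900,3),np.uint8);o[:360,:400]=a;o[:500,410:890]=b
cv2.imwrite('pics/z4.png',o[:, :800])
```

```text
(no output)
```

View pics/z4.png

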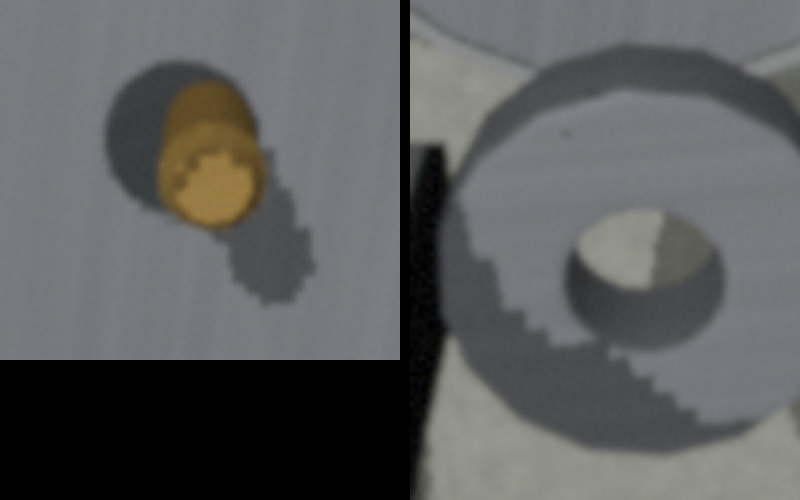

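Run:
```python
from h import *
import pickle
np.set_printoptions(precision=4,suppress=True)
c=pickle.load(open('pics/w4.png.pkl','rb'))
s=ray(c,[(283.3,166.4)],.163)
print('spindle',s)
for zt in(.213,.2145,.216):
    r=ray(c,[(278.4,294)],zt);e=ray(c,[(258.8,294),(298.2,294)],zt);print('hole',r,np.linalg.norm(e[0]-e[1]))
# pan ellipse
e=ray(c,[(178,146),(377,146),(277,47),(277,243)],.111);print(e,np.linalg.norm(e[0]-e[1]),np.linalg.norm(e[2]-e[3]))
# dial
cen,tip,g=ray(c,[(436,166),(461,110),(490,174)],.057)
print(cen,tip,g)
```

```text
spindle [[0.5716 0.2097 0.163 ]]
hole [[0.5659 0.1661 0.213 ]] 0.016319859174535108
hole [[0.5659 0.167  0.2145]] 0.016136006787216623
hole [[0.566  0.1679 0.216 ]] 0.01595215439989792
[[0.5047 0.2186 0.111 ]
 [0.6328 0.2087 0.111 ]
 [0.5731 0.273  0.111 ]
 [0.5632 0.1465 0.111 ]] 0.12852644841869235 0.12695657661431162
[0.6954 0.181  0.057 ] [0.714  0.2246 0.057 ] [0.7422 0.1712 0.057 ]
```

Emit:
{"fn": "play_rows", "kwargs": {"targets": [22,2,0,0,0,0,160,43,3,0,0,0,0,160,43,3,10,0,0,0,160,43,3,20,0,0,0,160,43,3,28,0,0,0,160,43,3,31,0,0,0,160,43,3,31,0,0,0,160,43,3,31,0,0,0,160]}}

```text
time: 5.95
eef_pos: [0.5724, 0.2115, 0.172]
orientation: [2.303, 2.136, -0.001]
ft_force: [-0.3, 0.5, -2.2]
grip_width: 0.495
```

```bash
python3 go.py 0.576 0.209 0.21 -4; python3 -c "
from h import *
c=snap('wrist','w5.png');im=c['image']
cv2.imwrite('pics/z5.png',cv2.resize(im[215:365,200:360],None,fx=4,fy=4,interpolation=cv2.INTER_CUBIC))"
```

```text
pos [0.5724 0.2115 0.172 ] jaw -4.312996710493032 tool axes(cols)
 [[ 0.0752  0.9972 -0.0004]
 [ 0.9972 -0.0752 -0.0007]
 [-0.0007 -0.0004 -1.    ]] q [ 0.0329 -0.7223] f [-0.2986  0.5205 -2.2174] t 5.95 w 0.49473133620614795
shift mm [ -2.2279   3.7224 -38.0286] turn [-0.0004  0.0007 -0.0055] rows>= 0.9178721304834505 0.043714624370534146
```

View pics/z5.png

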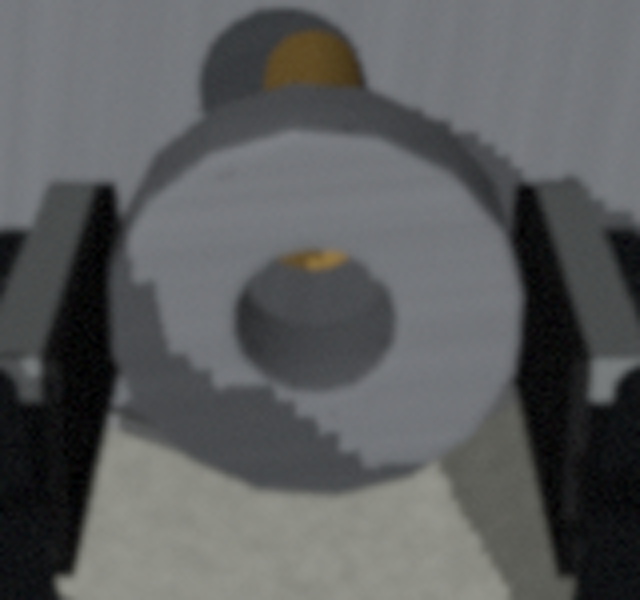

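Run:
```python
from h import *
import pickle
np.set_printoptions(precision=4,suppress=True)
c=pickle.load(open('pics/w5.png.pkl','rb'))
zz=lambda x,y:(200+(x+.5)/4-.5,215+(y+.5)/4-.5)
p=ray(c,[zz(315,270)],.163)[0]; print('near edge',p,'centre',p+.005*np.array([.0752,.9972,0]))
for zt in(.182,.183,.184): print(ray(c,[zz(316,319)],zt), np.linalg.norm(np.diff(ray(c,[zz(236,319),zz(396,319)],zt),axis=0)))
```

```text
near edge [0.5715 0.2051 0.163 ] centre [0.5719 0.2101 0.163 ]
[[0.572  0.2098 0.182 ]] 0.016568943421545374
[[0.572  0.2104 0.183 ]] 0.016444499955897404
[[0.5721 0.211  0.184 ]] 0.01632005649024944
```

Emit:
{"fn": "play_rows", "kwargs": {"targets": [-0.4,0,3,0,0,0,160,-0.4,0,6,0,0,0,160,-0.4,0,9,0,0,0,160,-0.4,0,11,0,0,0,160,-0.4,0,13,0,0,0,160,-0.4,0,15,0,0,0,160,-0.4,0,16,0,0,0,160,-0.4,0,16,0,0,0,160]}}

```text
time: 6.67
eef_pos: [0.5721, 0.2121, 0.1559]
orientation: [-2.302, -2.138, 0.001]
ft_force: [-0.5, -0.1, -1.5]
grip_width: 0.489
```

```bash
python3 go.py 0.576 0.209 0.21 -4; python3 -c "
from h import *
c=snap('wrist','w6.png')"
```

```text
pos [0.5721 0.2121 0.1559] jaw -4.228791552454414 tool axes(cols)
 [[ 0.0737  0.9973 -0.0005]
 [ 0.9973 -0.0737 -0.0003]
 [-0.0003 -0.0005 -1.    ]] q [ 0.0279 -0.7311] f [-0.4897 -0.1036 -1.5067] t 6.6667 w 0.4888240443742592
shift mm [ -2.826    4.0661 -54.0789] turn [-0.0005  0.0003 -0.004 ] rows>= 1.3022820906801549 0.031954127437766815
```

View pics/w6.png

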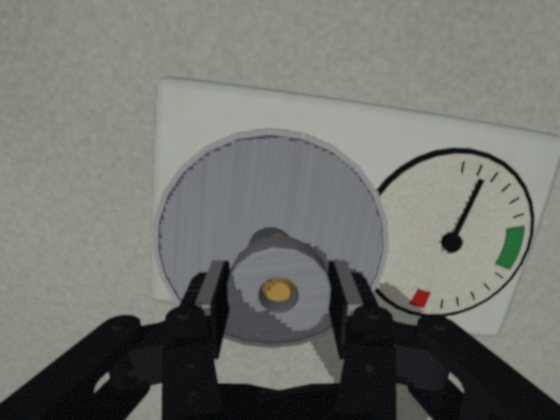

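Emit:
{"fn": "play_rows", "kwargs": {"targets": [-0.8,0,5,0,0,0,160,-0.8,0,10,0,0,0,160,-0.8,0,15,0,0,0,160,-0.8,0,20,0,0,0,160,-0.8,0,25,0,0,0,160,-0.8,0,30,0,0,0,160,-0.8,0,35,0,0,0,160,-0.8,0,37,0,0,0,160]}}

```text
time: 7.38
eef_pos: [0.5717, 0.2111, 0.1182]
orientation: [-2.302, -2.138, 0.002]
ft_force: [-1.0, -0.3, -2.5]
grip_width: 0.49
```

```bash
python3 go.py 0.576 0.209 0.21 -4; python3 -c "
from h import *
c=snap('wrist','w7.png')"
```

```text
pos [0.5717 0.2111 0.1182] jaw -4.232569741505364 tool axes(cols)
 [[ 0.0738  0.9973 -0.0014]
 [ 0.9973 -0.0738 -0.0006]
 [-0.0007 -0.0013 -1.    ]] q [ 0.0165 -0.7528] f [-0.9663 -0.2943 -2.4932] t 7.3833 w 0.4901158228596666
shift mm [ -1.8077   4.2784 -91.8492] turn [-0.0013  0.0007 -0.0041] rows>= 2.205433704665437 0.0324818074728154
```

View pics/w7.png

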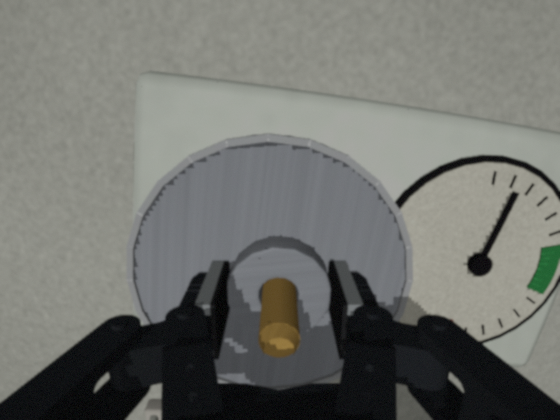

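Emit:
{"fn": "play_rows", "kwargs": {"targets": [0,0,2,0,0,0,160,0,0,4,0,0,0,160,0,0,6,0,0,0,160,0,0,8,0,0,0,160,0,0,9,0,0,0,160,0,0,10,0,0,0,160,0,0,10,0,0,0,160,0,0,10,0,0,0,160]}}

```text
time: 8.1
eef_pos: [0.5725, 0.2114, 0.1094]
orientation: [2.302, 2.138, 0.001]
ft_force: [0.4, 0.6, -0.6]
grip_width: 0.488
```

```bash
cat > ptr.py <<'E'
from h import *
import sys,pickle
# pointer from wrist pic: args file cx cy tx ty (px)
c=pickle.load(open('pics/'+sys.argv[1]+'.pkl','rb'));a=list(map(float,sys.argv[2:6]))
P=ray(c,[a[:2],a[2:]],.057); d=P[1]-P[0]
sx=np.array([.6955-.5685,.1815-.2102])
print(P[0],np.linalg.norm(d),'pointer',1.66-(np.arctan2(d[1],d[0])-np.arctan2(sx[1],sx[0])))
E
python3 ptr.py w4.png 436 166 461 110;python3 ptr.py w7.png 480 265 515 194
python3 go.py 0.576 0.209 0.21 -4; python3 -c "
from h import *
c=snap('wrist','w8.png')"
```

```text
[0.69540886 0.18100535 0.057     ] 0.04735900912302577 pointer 0.27093388433103005
[0.69700768 0.17773111 0.057     ] 0.0488158956060413 pointer 0.23707291297372346
pos [0.5725 0.2114 0.1094] jaw -4.236076966100228 tool axes(cols)
 [[ 0.0739  0.9973  0.0005]
 [ 0.9973 -0.0739  0.0001]
 [ 0.0001  0.0005 -1.    ]] q [ 0.0129 -0.7591] f [ 0.4138  0.5715 -0.6141] t 8.1 w 0.4881999581820402
shift mm [  -2.1416    3.745  -100.5683] turn [ 0.0005 -0.0001 -0.0041] rows>= 2.413927023234001 0.03297164331008771
```

View pics/w8.png

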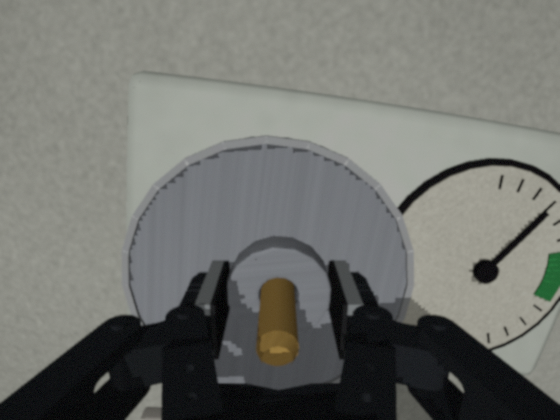

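Emit:
{"fn": "play_rows", "kwargs": {"targets": [0,0,0,0,0,0,115,0,0,0,0,0,0,105,0,0,0,0,0,0,90,0,0,0,0,0,0,70,0,0,0,0,0,0,60,0,0,0,0,0,0,60]}}

```text
time: 8.65
eef_pos: [0.5722, 0.2113, 0.1093]
orientation: [2.302, 2.138, -0.0]
ft_force: [-0.2, 0.4, -0.8]
grip_width: 0.766
```

```bash
python3 ptr.py w8.png 486 271 546 211
python3 go.py 0.576 0.209 0.21 -4; python3 -c "
from h import *
c=snap('wrist','w9.png')"
```

```text
[0.69715577 0.17825409 0.057     ] 0.049594868787316906 pointer 0.620411630289841
pos [0.5722 0.2113 0.1093] jaw -4.236094340448685 tool axes(cols)
 [[ 0.0739  0.9973  0.    ]
 [ 0.9973 -0.0739 -0.0002]
 [-0.0002  0.     -1.    ]] q [ 0.013  -0.7591] f [-0.2108  0.3766 -0.7932] t 8.65 w 0.7658616075440763
shift mm [  -2.0193    3.9262 -100.7257] turn [ 0.      0.0002 -0.0041] rows>= 2.417803653708106 0.032974069895068084
```

View pics/w9.png

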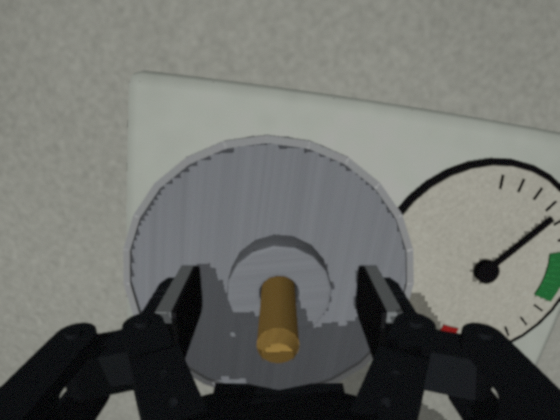

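Emit:
{"fn": "play_rows", "kwargs": {"targets": [0,0,-15,0,0,0,60,0,0,-45,0,0,0,60,0,0,-80,0,0,0,60,-20,0,-100,0,0,0,60,-60,-20,-100,0,0,0,60,-100,-30,-100,0,0,0,60,-140,-40,-100,0,0,0,60,-180,-50,-100,0,0,0,60]}}

```text
time: 9.37
eef_pos: [0.5087, 0.0357, 0.2095]
orientation: [2.3, 2.138, 0.0]
ft_force: [0.8, -0.2, 0.5]
grip_width: 0.767
```

```bash
python3 go.py 0.472 -0.146 0.10 -4
```

```text
pos [0.5087 0.0357 0.2095] jaw -4.1842149542856415 tool axes(cols)
 [[ 0.073   0.9973  0.0007]
 [ 0.9973 -0.073  -0.0005]
 [-0.0004  0.0007 -1.    ]] q [ 0.3526 -0.3425] f [ 0.8302 -0.1541  0.4688] t 9.3667 w 0.7665992409458797
shift mm [-183.8081  -23.4113  109.5654] turn [ 0.0007  0.0004 -0.0032] rows>= 5.162177161749523 0.025728345570619576
```

Emit:
{"fn": "play_rows", "kwargs": {"targets": [-35,-5,15,0,0,0,60,-70,-10,30,0,0,0,60,-105,-15,50,0,0,0,60,-140,-19,70,0,0,0,60,-170,-22,90,0,0,0,60,-180,-23,110,0,0,0,60,-180,-23,125,0,0,0,60,-180,-23,125,0,0,0,60]}}

```text
time: 10.03
eef_pos: [0.4705, -0.1413, 0.0815]
orientation: [-2.301, -2.132, 0.005]
ft_force: [-0.7, 1.6, 0.5]
grip_width: 0.762
```

Emit:
{"fn": "play_rows", "kwargs": {"targets": [0,0,0,0,0,0,60,0,0,0,0,0,0,60]}}

```text
time: 10.2
eef_pos: [0.4744, -0.14, 0.0853]
orientation: [2.3, 2.139, 0.002]
ft_force: [0.3, 0.1, -0.7]
grip_width: 0.767
```

```bash
python3 -c "
from h import *
c=snap('wrist','w10.png')"; python3 wr.py w10.png;  python3 go.py 0.472 -0.146 0.01 -4
```

```text
[275.0342214617453, 234.5040739835411] 4091.0 [ 0.4715151  -0.14590585  0.016     ]
pos [ 0.4747 -0.1401  0.0856] jaw -4.148350322444772 tool axes(cols)
 [[ 0.0723  0.9974  0.0024]
 [ 0.9974 -0.0723 -0.0005]
 [-0.0004  0.0025 -1.    ]] q [ 0.5765 -0.042 ] f [-0.1503 -0.5317  0.0414] t 10.25 w 0.7588378497080147
shift mm [-6.0818 -2.4313 75.5498] turn [ 0.0024  0.0004 -0.0026] rows>= 1.8185426661158672 0.020719318777202542
```

View pics/w10.png

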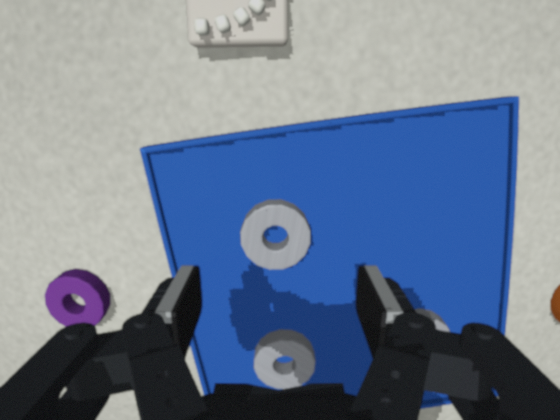

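Emit:
{"fn": "play_rows", "kwargs": {"targets": [-5.5,-2.7,25,0,0,0,60,-5.5,-2.7,45,0,0,0,60,-5.5,-2.7,60,0,0,0,60,-5.5,-2.7,70,0,0,0,60,-5.5,-2.7,75,0,0,0,60,-5.5,-2.7,76,0,0,0,60,-5.5,-2.7,76,0,0,0,60]}}

```text
time: 10.83
eef_pos: [0.471, -0.1459, 0.0089]
orientation: [2.301, 2.138, 0.001]
ft_force: [-0.6, -1.1, -1.1]
grip_width: 0.766
```

Emit:
{"fn": "play_rows", "kwargs": {"targets": [0,0,0,0,0,0,160,0,0,0,0,0,0,160,0,0,0,0,0,0,160,0,0,0,0,0,0,160,0,0,0,0,0,0,160]}}

```text
time: 11.25
eef_pos: [0.4714, -0.1462, 0.0097]
orientation: [2.301, 2.136, 0.002]
ft_force: [-0.5, 1.0, 5.8]
grip_width: 0.491
```

```bash
python3 -c "
from h import *
c=snap('wrist','w11.png')";  python3 go.py 0.472 -0.146 0.01 -4
```

```text
pos [ 0.4714 -0.1462  0.0097] jaw -4.2581187944008745 tool axes(cols)
 [[ 0.0743  0.9972  0.0023]
 [ 0.9972 -0.0742 -0.0009]
 [-0.0007  0.0023 -1.    ]] q [ 0.5419 -0.1061] f [-1.4306  0.0346  5.4855] t 11.3 w 0.48862069388819124
shift mm [ 0.2459  0.5642 -0.2812] turn [ 0.0023  0.0007 -0.0045] rows>= 0.016226147409867026 0.03605011094984243
```

View pics/w11.png

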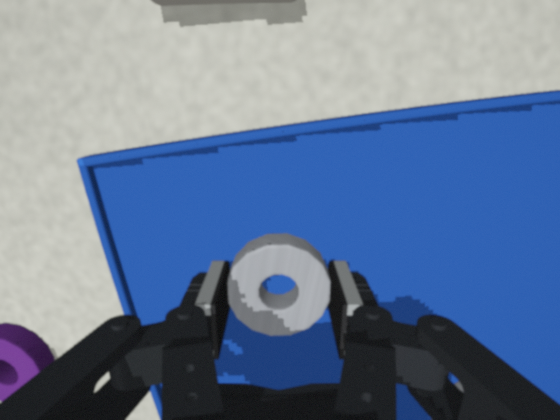

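Emit:
{"fn": "play_rows", "kwargs": {"targets": [0,0,-10,0,0,0,160,0,0,-40,0,0,0,160,0,0,-80,0,0,0,160,0,0,-120,0,0,0,160,20,5,-155,0,0,0,160,50,10,-180,0,0,0,160,85,18,-190,0,0,0,160,125,26,-190,0,0,0,160]}}

```text
time: 11.97
eef_pos: [0.5076, -0.0236, 0.2027]
orientation: [2.301, 2.128, 0.006]
ft_force: [2.1, -0.6, -1.5]
grip_width: 0.49
```

```bash
python3 go.py 0.572 0.205 0.195 -4
```

```text
pos [ 0.5076 -0.0236  0.2027] jaw -4.465149562291822 tool axes(cols)
 [[ 0.0779  0.9969  0.0077]
 [ 0.997  -0.0779 -0.0026]
 [-0.0019  0.0079 -1.    ]] q [ 0.4477 -0.2294] f [ 2.0723 -0.5588 -1.482 ] t 11.9667 w 0.489993228167235
shift mm [232.9796  46.2922   7.6518] turn [ 0.0079  0.002  -0.0081] rows>= 5.699216310615597 0.06496502266645636
```

Emit:
{"fn": "play_rows", "kwargs": {"targets": [40,8,2,0,0,0,160,80,16,4,0,0,0,160,120,24,6,0,0,0,160,160,32,7,0,0,0,160,195,39,7,0,0,0,160,220,44,7,0,0,0,160,233,46,7,0,0,0,160,233,46,7,0,0,0,160]}}

```text
time: 12.63
eef_pos: [0.5679, 0.2098, 0.1918]
orientation: [-2.295, -2.143, -0.003]
ft_force: [0.1, 0.7, -0.9]
grip_width: 0.487
```

Emit:
{"fn": "play_rows", "kwargs": {"targets": [0,0,0,0,0,0,160,0,0,0,0,0,0,160]}}

```text
time: 12.8
eef_pos: [0.5685, 0.203, 0.1911]
orientation: [2.304, 2.134, -0.003]
ft_force: [-0.4, -0.0, -1.8]
grip_width: 0.49
```

```bash
python3 -c "
from h import *
c=snap('wrist','w12.png')";  python3 go.py 0.5722 0.2112 0.171 -4.24
```

```text
pos [0.5686 0.2028 0.1912] jaw -4.419958232373358 tool axes(cols)
 [[ 0.0771  0.997  -0.0004]
 [ 0.997  -0.0771 -0.0024]
 [-0.0024 -0.0002 -1.    ]] q [ 0.0656 -0.7085] f [ 0.2455  0.2978 -1.8033] t 12.85 w 0.48926510811418794
shift mm [ 8.7004  2.9698 20.1452] turn [-0.0002  0.0024 -0.0031] rows>= 0.5310256547800793 0.0251338313370603
```

View pics/w12.png

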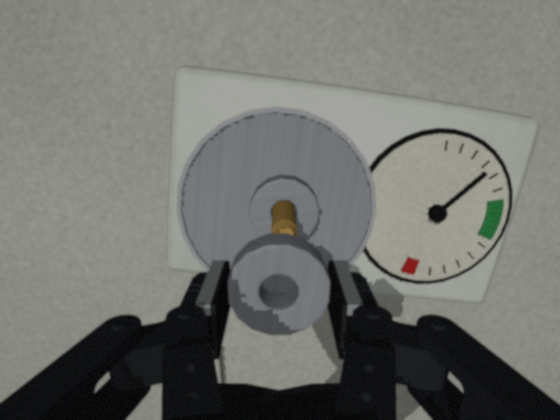

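Emit:
{"fn": "play_rows", "kwargs": {"targets": [5,2,0,0,0,0,160,8.7,3,5,0,0,0,160,8.7,3,12,0,0,0,160,8.7,3,18,0,0,0,160,8.7,3,20,0,0,0,160,8.7,3,20,0,0,0,160,8.7,3,20,0,0,0,160]}}

```text
time: 13.43
eef_pos: [0.572, 0.214, 0.1708]
orientation: [-2.302, -2.138, 0.001]
ft_force: [-0.0, 0.2, -0.8]
grip_width: 0.492
```

```bash
python3 ptr.py w12.png 437 213 485 173; python3 go.py 0.5722 0.2112 0.171 -4.24;  python3 -c "
from h import *
c=snap('wrist','w13.png');im=c['image']
cv2.imwrite('pics/z13.png',cv2.resize(im[215:365,200:360],None,fx=4,fy=4,interpolation=cv2.INTER_CUBIC))"
```

```text
[0.69517118 0.17999508 0.057     ] 0.04864886914113667 pointer 0.7574901171221283
pos [0.572  0.214  0.1708] jaw -4.240823174667912 tool axes(cols)
 [[ 0.0739  0.9973 -0.0007]
 [ 0.9973 -0.0739 -0.0004]
 [-0.0004 -0.0007 -1.    ]] q [ 0.0429 -0.7337] f [-0.0282  0.1718 -0.8348] t 13.4333 w 0.49160166238590497
shift mm [-2.744   0.3992 -0.1528] turn [-0.0007  0.0004 -0.    ] rows>= 0.06659680554415451 0.00011496852903832019
```

View pics/z13.png

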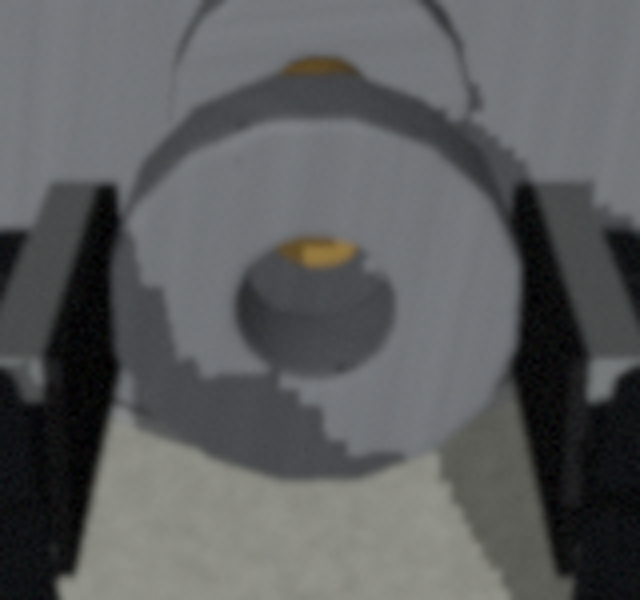

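```bash
cat > al.py <<'E'
from h import *
import pickle,sys
np.set_printoptions(precision=4,suppress=True)
# file edge(x,y) hole(x,y) tipz ringtopz
a=list(map(float,sys.argv[2:8]));c=pickle.load(open('pics/'+sys.argv[1]+'.pkl','rb'))
zz=lambda x,y:(200+(x+.5)/4-.5,215+(y+.5)/4-.5)
u=np.array([.0752,.9972,0]);v=np.array([.9972,-.0752,0])
p=ray(c,[zz(a[0],a[1])],a[4])[0]+.005*u; h=ray(c,[zz(a[2],a[3])],a[5])[0]
w=ray(c,[zz(a[2]-80,a[3]),zz(a[2]+80,a[3])],a[5]);print('holediam',np.linalg.norm(w[0]-w[1]))
print('tip',p,'hole',h,'ring must move tool x,y mm',(p-h)@u*1000,(p-h)@v*1000)
E
python3 al.py w13.png 319 266 316 307 .157 .1811; python3 al.py w5.png 315 270 316 319 .163 .1833
```

```text
holediam 0.0164909757196353
tip [0.5718 0.2104 0.157 ] hole [0.5717 0.2138 0.1811] ring must move tool x,y mm -3.359531811058579 0.34506485978210166
holediam 0.016407166916203073
tip [0.5719 0.2101 0.163 ] hole [0.5721 0.2106 0.1833] ring must move tool x,y mm -0.46504503813787174 -0.13530860360365987
```

Emit:
{"fn": "play_rows", "kwargs": {"targets": [-3,0.3,0,0,0,0,160,-3,0.3,0,0,0,0,160,-3,0.3,3,0,0,0,160,-3,0.3,6,0,0,0,160,-3,0.3,9,0,0,0,160,-3,0.3,12,0,0,0,160,-3,0.3,15,0,0,0,160,-3,0.3,17,0,0,0,160]}}

```text
time: 14.15
eef_pos: [0.572, 0.2111, 0.1537]
orientation: [-2.302, -2.138, 0.001]
ft_force: [-0.2, 0.1, -1.6]
grip_width: 0.488
```

```bash
python3 go.py 0.5722 0.2112 0.171 -4.24;  python3 -c "
from h import *
c=snap('wrist','w14.png')"
```

```text
pos [0.572  0.2111 0.1537] jaw -4.22792519093283 tool axes(cols)
 [[ 0.0737  0.9973 -0.0006]
 [ 0.9973 -0.0737 -0.0004]
 [-0.0004 -0.0006 -1.    ]] q [ 0.0424 -0.7388] f [-0.2129  0.1153 -1.5892] t 14.15 w 0.4878114241964287
shift mm [  0.1371   0.2048 -17.3481] turn [-0.0006  0.0004  0.0002] rows>= 0.41606243829246764 0.0016864258473704623
```

View pics/w14.png

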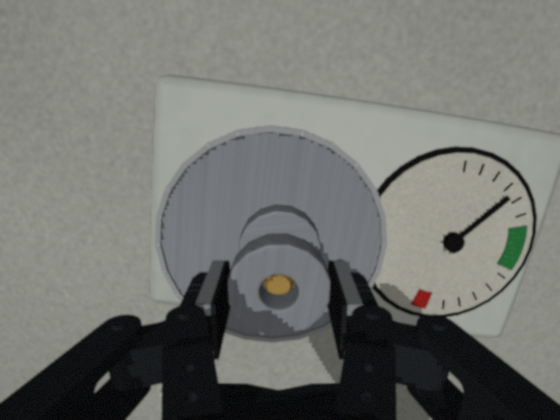

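Emit:
{"fn": "play_rows", "kwargs": {"targets": [0,0,5,0,0,0,160,0,0,10,0,0,0,160,0,0,15,0,0,0,160,0,0,20,0,0,0,160,0,0,25,0,0,0,160,0,0,29,0,0,0,160,0,0,32,0,0,0,160,0,0,32,0,0,0,160]}}

```text
time: 14.87
eef_pos: [0.5718, 0.211, 0.1215]
orientation: [-2.302, -2.138, 0.002]
ft_force: [-0.7, 0.1, -1.6]
grip_width: 0.49
```

Emit:
{"fn": "play_rows", "kwargs": {"targets": [0,0,1.5,0,0,0,160,0,0,3,0,0,0,160,0,0,4,0,0,0,160,0,0,4,0,0,0,160]}}

```text
time: 15.2
eef_pos: [0.5724, 0.2112, 0.1183]
orientation: [2.302, 2.138, 0.0]
ft_force: [-0.4, 0.1, -0.3]
grip_width: 0.492
```

```bash
python3 go.py 0.5722 0.2112 0.171 -4.24;  python3 -c "
from h import *
c=snap('wrist','w15.png')"
```

```text
pos [0.5724 0.2112 0.1183] jaw -4.234732573900811 tool axes(cols)
 [[ 0.0738  0.9973  0.0004]
 [ 0.9973 -0.0738  0.    ]
 [ 0.0001  0.0004 -1.    ]] q [ 0.0298 -0.7615] f [-0.4459  0.0724 -0.2804] t 15.2 w 0.49229407081280085
shift mm [ -0.048   -0.1423 -52.6558] turn [ 0.0004 -0.0001  0.0001] rows>= 1.2627345311597278 0.0007356740362004119
```

View pics/w15.png

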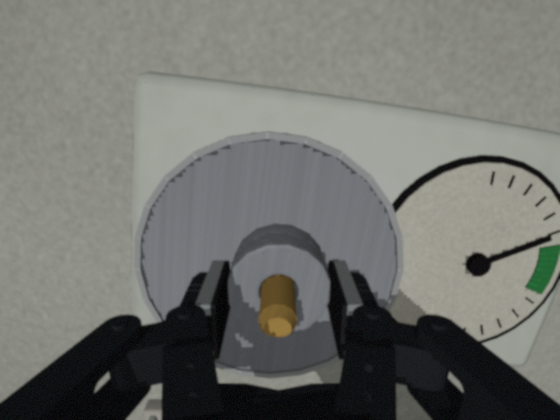

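Emit:
{"fn": "play_rows", "kwargs": {"targets": [0,0,0,0,0,0,115,0,0,0,0,0,0,105,0,0,0,0,0,0,90,0,0,0,0,0,0,70,0,0,0,0,0,0,60,0,0,0,0,0,0,60]}}

```text
time: 15.75
eef_pos: [0.5723, 0.2112, 0.1183]
orientation: [2.302, 2.138, 0.0]
ft_force: [1.1, -0.2, 0.1]
grip_width: 0.768
```

Emit:
{"fn": "play_rows", "kwargs": {"targets": [0,0,-15,0,0,0,60,0,0,-45,0,0,0,60,0,0,-75,0,0,0,60,0,0,-75,0,0,0,60,0,0,-75,0,0,0,60,0,0,-75,0,0,0,60]}}

```text
time: 16.25
eef_pos: [0.572, 0.2109, 0.193]
orientation: [2.302, 2.138, -0.001]
ft_force: [-0.2, -0.4, -1.0]
grip_width: 0.766
```

```bash
python3 go.py 0.568 -0.2325 0.171 -4.24;  python3 -c "
from h import *
c=snap('wrist','w16.png');snap('scene','s16.png');snap('top','t16.png')"
```

```text
pos [0.572  0.2109 0.193 ] jaw -4.2407525817821945 tool axes(cols)
 [[ 0.0739  0.9973 -0.0003]
 [ 0.9973 -0.0739 -0.0006]
 [-0.0006 -0.0002 -1.    ]] q [ 0.0543 -0.7165] f [-0.1794 -0.3945 -1.0183] t 16.25 w 0.7664702185212516
shift mm [-442.4287   28.801    22.2247] turn [-0.0002  0.0006 -0.    ] rows>= 10.645607778275838 0.00010510918745730219
```

View pics/w16.png

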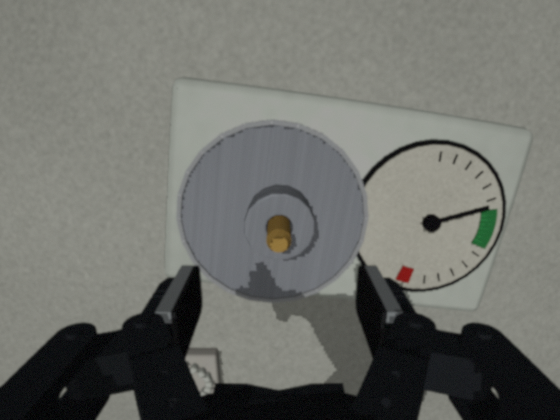

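```bash
python3 ptr.py w16.png 431 223 487 208;python3 ptr.py w16.png 431 223 490 210;python3 ptr.py w16.png 431 223 490 246;python3 -c "
import cv2
im=cv2.imread('pics/w16.png');cv2.imwrite('pics/z16.png',cv2.resize(im[130:300,360:520],None,fx=4,fy=3.5,interpolation=cv2.INTER_CUBIC))"
```

```text
[0.69496516 0.17945293 0.057     ] 0.04804059878835561 pointer 1.2385630477744767
[0.69496516 0.17945293 0.057     ] 0.05046541650974433 pointer 1.2872474585887896
[0.69496516 0.17945293 0.057     ] 0.05897618905712525 pointer 1.8757712958414956
```

View pics/z16.png

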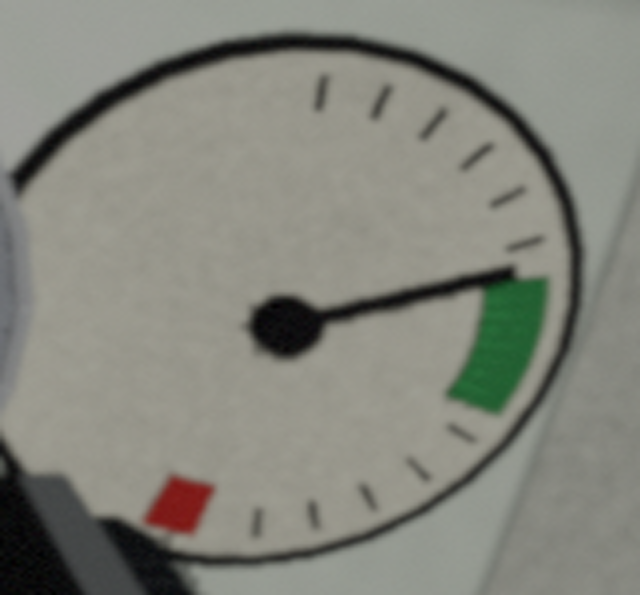

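Emit:
{"fn": "play_rows", "kwargs": {"targets": [-40,3,-10,0,0,0,60,-80,6,-10,0,0,0,60,-120,9,-10,0,0,0,60,-160,12,-10,0,0,0,60,-200,15,-10,0,0,0,60,-240,18,-10,0,0,0,60,-280,20,0,0,0,0,60,-320,22,20,0,0,0,60]}}

```text
time: 17.07
eef_pos: [0.5715, -0.1096, 0.1757]
orientation: [2.301, 2.134, 0.003]
ft_force: [-0.3, -0.7, 0.5]
grip_width: 0.766
```

```bash
python3 go.py 0.568 -0.239 0.085 -4.24
```

```text
pos [ 0.5715 -0.1096  0.1757] jaw -4.296415286776134 tool axes(cols)
 [[ 0.0749  0.9972  0.0035]
 [ 0.9972 -0.0749 -0.0014]
 [-0.0011  0.0036 -1.    ]] q [ 0.5289 -0.1338] f [-0.2849 -0.7225  0.4634] t 17.0667 w 0.7664684302813668
shift mm [-129.1995    5.8676   90.8195] turn [ 0.0036  0.0011 -0.001 ] rows>= 3.7898125871027166 0.007879229996666116
```

Emit:
{"fn": "play_rows", "kwargs": {"targets": [-40,2,15,0,0,0,60,-75,3,35,0,0,0,60,-105,5,60,0,0,0,60,-125,6,80,0,0,0,60,-129,6,90,0,0,0,60,-129,6,90,0,0,0,60,-129,6,90,0,0,0,60,-129,6,90,0,0,0,60]}}

```text
time: 17.73
eef_pos: [0.5685, -0.2334, 0.0858]
orientation: [2.298, 2.141, 0.003]
ft_force: [0.9, 0.1, -0.6]
grip_width: 0.763
```

```bash
python3 -c "
from h import *
c=snap('wrist','w17.png')"; python3 wr.py w17.png;  python3 go.py 0.568 -0.2325 0.010 -4.24
```

```text
[128.66275351342253, 248.3079188757048] 3961.0 [ 0.4710352  -0.24243929  0.016     ]
[277.16801480944906, 225.788562920037] 4141.5 [ 0.56730716 -0.23366643  0.016     ]
pos [ 0.5687 -0.2335  0.0862] jaw -4.040411932570597 tool axes(cols)
 [[ 0.0705  0.9975  0.0026]
 [ 0.9975 -0.0705  0.0002]
 [ 0.0004  0.0026 -1.    ]] q [0.6591 0.0327] f [ 0.4375  0.4233 -0.1157] t 17.7833 w 0.7643708929355676
shift mm [ 0.9554 -0.9551 76.1741] turn [ 0.0026 -0.0004  0.0035] rows>= 1.8270052769898368 0.027875428411927767
```

View pics/w17.png

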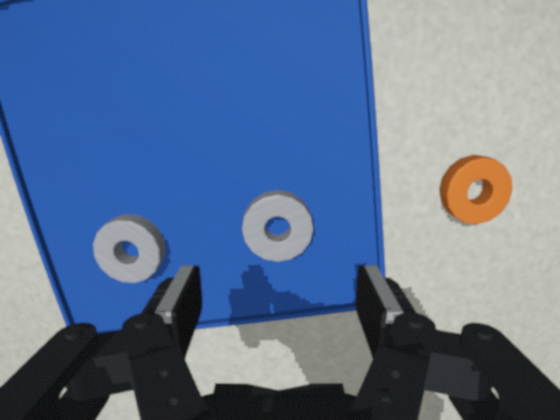

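Emit:
{"fn": "play_rows", "kwargs": {"targets": [0,-1.2,25,0,0,0,60,0,-1.2,45,0,0,0,60,0,-1.2,60,0,0,0,60,0,-1.2,70,0,0,0,60,0,-1.2,75,0,0,0,60,0,-1.2,76,0,0,0,60,0,-1.2,76,0,0,0,60,0,-1.2,76,0,0,0,60]}}

```text
time: 18.45
eef_pos: [0.5669, -0.2359, 0.0099]
orientation: [2.3, 2.137, 0.001]
ft_force: [-0.1, -0.3, 0.3]
grip_width: 0.768
```

```bash
python3 go.py 0.5675 -0.2333 0.009 -4.24
```

```text
pos [ 0.5669 -0.2359  0.0099] jaw -4.218362932950097 tool axes(cols)
 [[ 0.0736  0.9973  0.0021]
 [ 0.9973 -0.0736 -0.0008]
 [-0.0007  0.0021 -1.    ]] q [ 0.6325 -0.0118] f [-0.1224 -0.2554  0.3037] t 18.45 w 0.7682730267569982
shift mm [2.6194 0.3768 0.8812] turn [0.0021 0.0007 0.0004] rows>= 0.06688890061107373 0.003021936738814087
```

Emit:
{"fn": "play_rows", "kwargs": {"targets": [2.4,0.4,1,0,0,0,60,2.4,0.4,1,0,0,0,60,2.4,0.4,1,0,0,0,160,2.4,0.4,1,0,0,0,160,2.4,0.4,1,0,0,0,160,2.4,0.4,1,0,0,0,160,2.4,0.4,1,0,0,0,160,2.4,0.4,1,0,0,0,160]}}

```text
time: 19.12
eef_pos: [0.567, -0.2336, 0.0085]
orientation: [2.301, 2.137, 0.001]
ft_force: [-1.2, 0.5, 5.0]
grip_width: 0.487
```

```bash
python3 -c "
from h import *
c=snap('wrist','w18.png')";  python3 go.py 0.5675 -0.2333 0.009 -4.24
```

```text
pos [ 0.567  -0.2336  0.0085] jaw -4.235748260851075 tool axes(cols)
 [[ 0.0739  0.9973  0.0011]
 [ 0.9973 -0.0739 -0.0005]
 [-0.0004  0.0011 -1.    ]] q [ 0.6286 -0.0166] f [-0.4956  0.0011  4.6328] t 19.1667 w 0.4898826790608089
shift mm [ 0.3085  0.4733 -0.512 ] turn [0.0011 0.0004 0.0001] rows>= 0.0182849546938063 0.00059381831688924
```

View pics/w18.png

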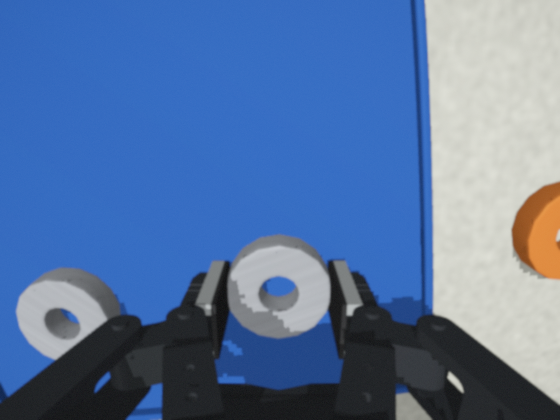

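Emit:
{"fn": "play_rows", "kwargs": {"targets": [0,0,-10,0,0,0,160,0,0,-40,0,0,0,160,0,0,-80,0,0,0,160,0,0,-120,0,0,0,160,20,-1,-150,0,0,0,160,50,-3,-175,0,0,0,160,85,-5,-185,0,0,0,160,125,-8,-185,0,0,0,160]}}

```text
time: 19.83
eef_pos: [0.5694, -0.109, 0.1963]
orientation: [2.302, 2.129, 0.005]
ft_force: [1.4, 0.9, -2.6]
grip_width: 0.489
```

Emit:
{"fn": "play_rows", "kwargs": {"targets": [40,-3,0,0,0,0,160,80,-5,0,0,0,0,160,120,-8,0,0,0,0,160,160,-10,0,0,0,0,160,200,-13,0,0,0,0,160,235,-15,0,0,0,0,160,260,-17,0,0,0,0,160,280,-18,0,0,0,0,160]}}

```text
time: 20.5
eef_pos: [0.5691, 0.1758, 0.1927]
orientation: [-2.297, -2.141, 0.0]
ft_force: [-1.1, -0.0, -1.8]
grip_width: 0.487
```

```bash
python3 go.py 0.572 0.21 0.185 -4.24
```

```text
pos [0.5691 0.1758 0.1927] jaw -4.022276620253606 tool axes(cols)
 [[ 0.0701  0.9975 -0.0009]
 [ 0.9975 -0.0701  0.0009]
 [ 0.0008 -0.001  -1.    ]] q [ 0.1199 -0.6529] f [-1.1122 -0.049  -1.8199] t 20.5 w 0.48689487098692313
shift mm [34.3484  0.5212  7.6889] turn [-0.001  -0.0008  0.0038] rows>= 0.8441807254795366 0.030408293260668778
```

Emit:
{"fn": "play_rows", "kwargs": {"targets": [20,0.5,3,0,0,0,160,35,0.5,5,0,0,0,160,38,0.5,7,0,0,0,160,38,0.5,7,0,0,0,160,38,0.5,7,0,0,0,160,38,0.5,7,0,0,0,160]}}

```text
time: 21.0
eef_pos: [0.574, 0.2081, 0.1855]
orientation: [2.304, 2.134, -0.002]
ft_force: [0.8, -0.3, -1.1]
grip_width: 0.489
```

```bash
python3 go.py 0.5722 0.2112 0.164 -4.24
```

```text
pos [0.574  0.2081 0.1855] jaw -4.366366323897826 tool axes(cols)
 [[ 0.0761  0.9971 -0.0003]
 [ 0.9971 -0.0761 -0.0017]
 [-0.0017 -0.0002 -1.    ]] q [ 0.0599 -0.7207] f [ 0.7601 -0.2785 -1.1073] t 21.0 w 0.48908569954945363
shift mm [ 3.0062 -2.0266 21.4587] turn [-0.0002  0.0017 -0.0022] rows>= 0.5218888582044564 0.01764892791869089
```

Emit:
{"fn": "play_rows", "kwargs": {"targets": [2,-2,0,0,0,0,160,2,-2,8,0,0,0,160,2,-2,16,0,0,0,160,2,-2,21,0,0,0,160,2,-2,21,0,0,0,160,2,-2,21,0,0,0,160,2,-2,21,0,0,0,160]}}

```text
time: 21.58
eef_pos: [0.572, 0.2124, 0.1646]
orientation: [-2.302, -2.138, 0.0]
ft_force: [0.3, 0.4, -1.0]
grip_width: 0.49
```

```bash
python3 go.py 0.5722 0.2112 0.164 -4.24;  python3 -c "
from h import *
c=snap('wrist','w19.png');im=c['image']
cv2.imwrite('pics/z19.png',cv2.resize(im[215:365,200:360],None,fx=4,fy=4,interpolation=cv2.INTER_CUBIC))"
```

```text
pos [0.572  0.2124 0.1646] jaw -4.239317742105732 tool axes(cols)
 [[ 0.0739  0.9973 -0.    ]
 [ 0.9973 -0.0739 -0.    ]
 [-0.     -0.     -1.    ]] q [ 0.0493 -0.7377] f [ 0.265   0.3667 -0.9934] t 21.5833 w 0.4898787002705285
shift mm [-1.1611  0.2977  0.5937] turn [-0.  0.  0.] rows>= 0.032076942550081665 9.528741540068444e-05
```

View pics/z19.png

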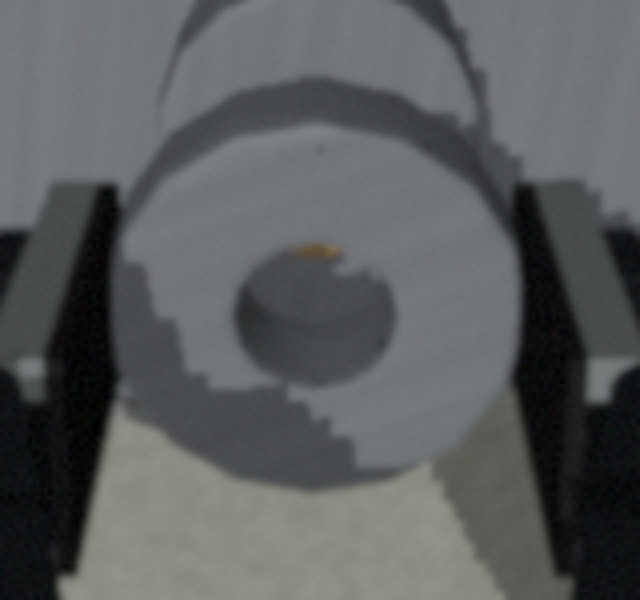

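```bash
python3 al.py w19.png 318 256 316 315 .1506 .1761
```

```text
holediam 0.016369928860956548
tip [0.5717 0.2102 0.1506] hole [0.5716 0.2121 0.1761] ring must move tool x,y mm -1.8706482892962497 0.2371336494052841
```

Emit:
{"fn": "play_rows", "kwargs": {"targets": [-1.4,0.2,0,0,0,0,160,-1.4,0.2,3,0,0,0,160,-1.4,0.2,6,0,0,0,160,-1.4,0.2,9,0,0,0,160,-1.4,0.2,12,0,0,0,160,-1.4,0.2,14,0,0,0,160,-1.4,0.2,16,0,0,0,160,-1.4,0.2,17,0,0,0,160]}}

```text
time: 22.3
eef_pos: [0.5718, 0.2109, 0.1472]
orientation: [-2.302, -2.138, 0.001]
ft_force: [0.6, -0.1, -1.5]
grip_width: 0.479
```

```bash
python3 go.py 0.5722 0.2112 0.171 -4.24;  python3 -c "
from h import *
c=snap('wrist','w20.png')"
```

```text
pos [0.5718 0.2109 0.1472] jaw -4.2298149768286 tool axes(cols)
 [[ 0.0738  0.9973 -0.0005]
 [ 0.9973 -0.0738 -0.0003]
 [-0.0003 -0.0005 -1.    ]] q [ 0.046  -0.7457] f [ 0.5715 -0.1049 -1.4619] t 22.3 w 0.4794317346222081
shift mm [  0.3253   0.3703 -23.7932] turn [-0.0005  0.0003  0.0002] rows>= 0.5707023356863358 0.0014224892697489472
```

View pics/w20.png

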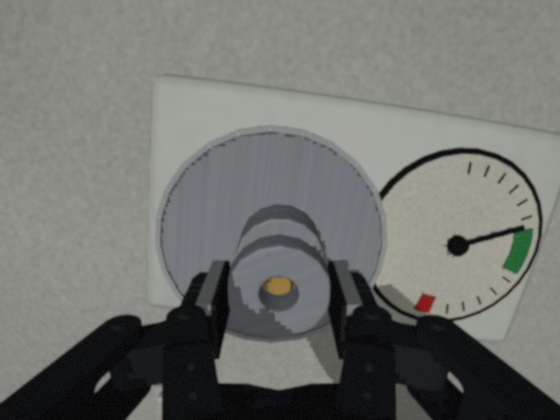

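Emit:
{"fn": "play_rows", "kwargs": {"targets": [0,0,4,0,0,0,160,0,0,8,0,0,0,160,0,0,12,0,0,0,160,0,0,15,0,0,0,160,0,0,18,0,0,0,160,0,0,20,0,0,0,160,0,0,22,0,0,0,160,0,0,22,0,0,0,160]}}

```text
time: 23.02
eef_pos: [0.5719, 0.2108, 0.1253]
orientation: [-2.302, -2.138, 0.001]
ft_force: [-0.4, -0.1, 0.1]
grip_width: 0.486
```

```bash
python3 go.py 0.5722 0.2112 0.171 -4.24;  python3 -c "
from h import *
c=snap('wrist','w21.png')"
```

```text
pos [0.5719 0.2108 0.1253] jaw -4.238821030644732 tool axes(cols)
 [[ 0.0739  0.9973 -0.0004]
 [ 0.9973 -0.0739 -0.0003]
 [-0.0003 -0.0004 -1.    ]] q [ 0.0381 -0.7598] f [-0.3799 -0.09    0.1035] t 23.0167 w 0.48565875420824417
shift mm [  0.3655   0.2968 -45.6774] turn [-0.0004  0.0003  0.    ] rows>= 1.0954402087178443 0.00016466052447845466
```

View pics/w21.png

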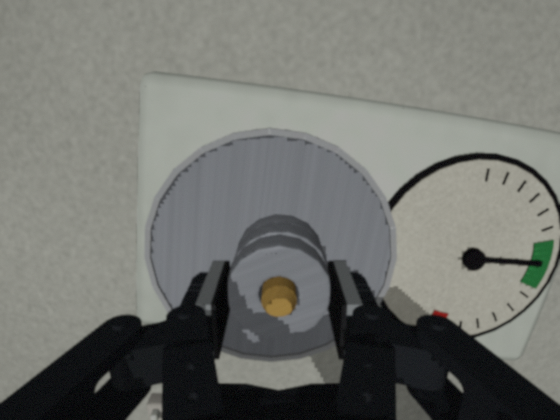

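The pointer has moved into the green, so the third ring is resting on the stack. I'll release it and back off.

Emit:
{"fn": "play_rows", "kwargs": {"targets": [0,0,0,0,0,0,115,0,0,0,0,0,0,105,0,0,0,0,0,0,90,0,0,0,0,0,0,70,0,0,0,0,0,0,60,0,0,0,0,0,0,60]}}

```text
time: 23.57
eef_pos: [0.5721, 0.211, 0.1258]
orientation: [2.302, 2.138, 0.0]
ft_force: [-0.4, 0.4, -0.7]
grip_width: 0.768
```

Emit:
{"fn": "play_rows", "kwargs": {"targets": [0,0,-15,0,0,0,60,0,0,-45,0,0,0,60,0,0,-75,0,0,0,60,0,0,-90,0,0,0,60,-30,0,-90,0,0,0,60,-50,0,-90,0,0,0,60,-50,0,-90,0,0,0,60,-50,0,-90,0,0,0,60]}}

```text
time: 24.23
eef_pos: [0.5685, 0.1594, 0.2157]
orientation: [2.305, 2.134, -0.001]
ft_force: [-0.6, 0.0, 0.1]
grip_width: 0.762
```

```bash
python3 -c "
from h import *
c=snap('wrist','w22.png');snap('scene','s22.png');snap('top','t22.png')"; python3 go.py
```

```text
pos [0.568  0.1625 0.2157] jaw -4.140657250105047 tool axes(cols)
 [[ 0.0722  0.9974 -0.0001]
 [ 0.9974 -0.0722  0.0009]
 [ 0.0009 -0.0001 -1.    ]] q [ 0.1481 -0.6181] f [-0.3761  0.5531 -0.0197] t 24.3833 w 0.7669089637783087
```

View pics/w22.png

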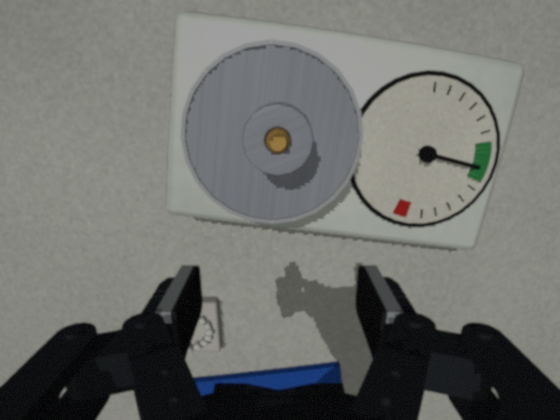

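View pics/s22.png

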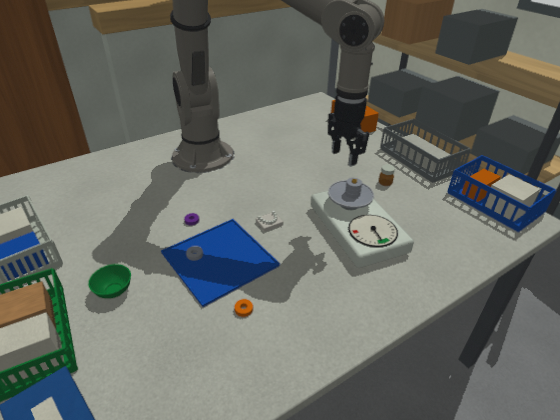

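The wrist view shows the stack round the spindle at (277,140). The pointer runs from (428,154) to (481,167), inside the green. The scene view shows one ring left flat in the tray at (194,253), with the jar, bowl and plaster model where they were.

```bash
python3 ptr.py w22.png 428 154 481 167; python3 -c "
from h import *
print(sense()['qvel'].round(3)); bot.sign_off()"
```

```text
[0.69572236 0.18085734 0.057     ] 0.04960126933130938 pointer 1.7295521791550095
[-0.006  0.002 -0.001 -0.001  0.003  0.002  0.002]
the job is handed in; nothing more can be done
```

I threaded three grey rings over the spindle, one at a time. Each was lowered onto the pan or the stack with almost no measured force, then released. The fourth ring stays flat in the tray. I handed the job in at about 24 s of the 72 s allowed.

My readings of the pointer from the wrist pictures, good to a few hundredths of a radian:

| Rings on the pan | Pointer (rad) |
|---|---|
| None | about 0.27 |
| One | 0.76 |
| Two | 1.24, just below the green |
| Three | 1.73, inside the green (1.34 to 1.98) |

- **Last checks:** The stack looks flat round the spindle. The jar, the bowl and the plaster model look unmoved in the scene picture, which I judged by eye. The gripper was well clear and the arm nearly still when I handed in.
- **Disagreements:** My first two-camera estimate of the spindle was about 4 mm off the wrist-camera one. I used the wrist view, and all three rings went on without catching. No check failed. The hand-in reports no verdict.

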